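# Load a sawn stone prism into the sonic-test holder and clamp it

### The arm

A 7-joint arm with a two-finger parallel gripper is mounted at the origin on a cart in front of the work surface, level with it; the furniture and walls round the work are solid. World frame = base frame: x ahead of the robot, y to its left, z up, the work surface at z = 0. Lengths are in m, angles in rad, forces in N, time in s.
With the tool pointing down it reaches from about 0.425 to 0.925 m from the base axis. Payload 6.8 kg.
Tool frame: the origin (TCP) lies at the very end of the fingers, on their centre line; the grasp point (between the pads) lies 19 mm behind it (r.grip_depth is the distance from the TCP to the grasp point, in m); z points along the fingers, y is the direction in which the jaws open and shut (so a half turn about z gives the same grasp; the last joint's range is limited). The gripper opens to 85 mm and grips with 20 to 120 N. Pads are 22 mm wide; open, the fingers measure 114 mm over their backs; the gripper's body (76 mm by 85 mm) begins 54 mm behind the grasp point. The pads swing forward as they close: fully open they stand 13 mm farther back than shut.
Start: joints at [1.01, 0.477, 0.022, 1.555, -0.011, 1.109, -0.083], TCP at [0.295, -0.607, 0.231] pointing down, gripper open.
Joint ranges: [-2.96, 2.96], [-0.34, 2.1], [-1.41, 1.46], [0.24, 2.44], [-1.37, 4.51], [0.17, 1.92], [-2.96, 2.96]. Speed limits (rad/s): [2.39, 2.39, 3.14, 3.14, 3.14, 3.14, 3.14].

### API

Orientations are given as a rotation vector (axis times angle).
In Python, from bench import r, grab_frame gives the robot as it stands. The module is installed in compiled form; this text tells all that it offers.
- The arm moves only by the tool play_rows, never from a script. Its argument "increments" is a list of rows, each a list of 7 numbers: the shift along the tool's x, y, z in mm, then the turn, a rotation vector about the tool's x, y, z in rad, then the closure in counts, from 0 (fully open) to 255 (shut). In form: [[tx, ty, tz, rx, ry, rz, claw], ...]. A call has 1 to 5 rows; each row shifts and turns the pose as measured when the row begins, along the tool's axes as they then stand; what a row does not reach is not made up. A row lasts 1/10 s, in which the tool goes at most 50 mm and 8.59 degrees, less where a joint would pass 70% of its speed; a pose out of reach is approached as far as the arm can. A call is refused whole if a number of a shift passes 50 or a number of a turn 0.15, either way. A call with a gripper value outside its range is refused whole. The fingers move at their own pace and stop on an object; "force" is the grip in N (left out, the last holds). Time passes only in rows, so rows that do not move let the fingers close. It gives the time, the measured TCP pose, the force and the opening at its end, in the units of the state.
- r.get_obs(): the state, without advancing time (a new reading comes with each control period).
- grab_frame(name): name is "scene" or "top" or "wrist"; returns a dict with "color" (400x640x3 uint8, blue, green, red), "depth" (400x640 float32, m along the optical axis (not along the pixel's ray), 0 where there is no reading), "K" (3x3 intrinsics, pixels), "k1" (the pictures are not rectified: a ray, as slopes to the right and down, at radius r is drawn at 1 + k1 r^2 times it, then the intrinsics apply), "T" (4x4, takes a point from camera to world coordinates). Camera axes: x right, y up, looking along -z (the intrinsics and any distortion apply to the point x, -y, -z); pixel columns grow to the right and rows downward; lengths in m; the calibration is good to about 2 mm. A picture is of the moment at which its call begins.
- r.hand_in(): hands the job in, once; it reports no verdict.
The state is a dict: "clock": time; "joints": joint angles; "qvel": joint speeds; "tau": joint torques, N m; "tcp_pos": TCP position; "orientation": TCP orientation; "contact_force": force on the tool from outside, world axes, zero at the start; "moment": the same for the moment, N m; "grip_width": finger opening in m.
Only numpy, scipy, OpenCV 4.12 (cv2) and the standard library are available. Lean on these libraries where they do the work, as an engineer would, in place of code of your own. Each camera call takes 0.05 s, during which the arm holds its last target.

### The job

Take the longest of the three sawn stone prisms out of the wooden rack, lay it flat in the cradle of the aluminium test holder, between the two round heads and with its length along the line from head to head, then swing the clamp lever all the way down so that it is held tight end to end between the heads. Leave the other two prisms in the rack.

Things in the scene. Friction and masses are not known exactly. Their poses are not given: they have to be found in the camera images.
- prism: longest of three sawn grey stone prisms in the rack: 64 long x 40 wide x 55 high (mm), 0.34 kg. Origin: centre of the underside; x along its length, y across, z up. In the rack fingers fit only at its two ends, in the holder only at its long sides: set it down on the bench in between and take it again the other way. The bench in front of the holder (towards the robot) is clear.
- offcut_a: shorter prism of the same stone, 46 x 40 x 55 mm, in the rack; origin and axes as for the long one. Stays in the rack.
- offcut_b: shorter prism of the same stone, 42 x 40 x 55 mm, in the rack; origin and axes as for the long one. Stays in the rack.
- rack: fixed wooden rack: board 100 (x) x 162 (y) x 12 mm with four partitions, 6 mm thick, 60 mm long in x, tops 43 mm above the bench. Slots at y = -50, 0, +50 mm, 44 mm wide, open at both ends, each with one prism lying along x, underside 12 and top 67 mm above the bench. Which prism is in which slot varies. Origin: centre of the board's underside.
- holder: aluminium test holder, fixed: base plate 84 (x) x 260 (y) x 12 mm, from y = -94 to +166 mm. Its y axis is the test axis: fixed head at y < 0, then cradle, sprung head, and lever at y > 0. Origin on the bench, 3 mm in y from under the cradle's centre; its +x side faces away from the robot. The block behind the fixed head is 88 mm high.
- cradle (a point): centre of the cradle's floor, 30 mm above the bench, at (0, -3, 30) mm in the holder's frame, with its axes. The floor is 54 mm long (y), in a channel 45 mm wide (x) between rails whose flared edges reach 13 mm above the floor. The prism lies here on its 64 x 40 mm underside, length along y, overhanging both ends; up to 6 mm off along y will do before clamping.
- fixed_head: fixed round head, 41 mm across, axis 57.5 mm above the bench; origin at the centre of its face, at y = -35 mm in the holder's frame, looking along the holder's +y.
- sprung_head: round head moved by the lever, 41 mm across; origin at the centre of its face, which looks along the holder's -y. With the lever up the face is at y = +41.5 mm (76.5 mm from the fixed head). The lever pushes it 16 mm towards the fixed head; it slides the prism along and gives on a spring (4 N per mm) for the last 4 mm or so.
- clamp_lever (a joint): clamp lever angle: 0 = up, as at the start (leaning 8 degrees outwards, to the holder's +y); 1.431 = fully down, level, pointing along the holder's +y. Takes 1 to 4 N at the grip, stays where it is left, locks past dead centre in its last 0.07 rad.
- lever_grip (a point): middle of the lever's round black grip, 18 mm thick, 60 mm long, 78 mm from the pivot; 135 mm above the bench when up, 57 mm when down. It swings in the upright plane along the holder's y. It can be pinched from above across the holder's x and led along its arc, turning between the fingers.
- lever_pivot (a point): the lever's pivot, at (0, 140.7, 57.5) mm in the holder's frame; the pivot pin lies along the holder's x.

How it is judged:
By the outcome, as a careful person would: the job done as asked, in the order asked, and still so for the second after the job is handed in, with the robot touching nothing.
It also fails if it takes over 56 s, if anything falls off the work surface, if the arm or the gripper's body presses on something with over 40 N, if the wrist force passes 120 N, or if a joint passes its speed limit or range.

## Working session

There is one attempt and no reset: what is moved stays moved. The work goes in short steps, Python scripts to look and compute and a tool call to move; the robot and the scene stay as the last step left them, time stands still between calls to the robot, and variables do not carry over. Pictures are saved under pics/ and viewed, and the job is handed in when it is done.

Besides the shell and the picture viewer there is one more tool, called after ">>>" as a command line: name --pt "numbers of a row" for each row, then --argument value for the rest. play_rows: Moves the arm, as the interface text tells. Its arguments: {"type":"object","properties":{"increments":{"type":"array","items":{"type":"array","items":{"type":"number"}}},"force":{"type":"number"}},"required":["increments"]}

```bash
mkdir -p pics; ls
python3 - <<'E'
from bench import r, grab_frame
import cv2
print(r.get_obs())
for n in ("scene","top","wrist"):
    f=grab_frame(n); cv2.imwrite(f"pics/{n}0.png",f["color"]); print(n,f["K"].tolist(),f["k1"],f["T"].round(4).tolist())
E
```

```text
pics
{'clock': 0.0, 'joints': array([ 1.00991559,  0.47781298,  0.02232191,  1.55646936, -0.01149159,
        1.1093171 , -0.0830603 ]), 'qvel': array([-0.00052566, -0.00045354,  0.00120368,  0.0009057 , -0.00114534,
        0.0006967 ,  0.00045906]), 'tau': array([-2.50874400e-04, -5.96454406e+01,  1.60706129e+00, -2.81199682e+01,
        1.22648259e-02,  9.54081741e-03,  5.86936110e-06]), 'tcp_pos': array([ 0.29501718, -0.60643867,  0.23030919]), 'orientation': array([-3.05965139e+00, -7.04887178e-01,  8.74339647e-04]), 'contact_force': array([-0.30674313,  0.31068311, -0.16206541]), 'moment': array([-0.02165624, -0.0307938 ,  0.00865503]), 'grip_width': 0.08537808347392455}
scene [[517.09463843073, 0.0, 322.5613920173529], [0.0, 517.09463843073, 199.90844938029076], [0.0, 0.0, 1.0]] -0.04607403892767861 [[-0.8191, 0.3742, -0.4349, -0.1366], [-0.5736, -0.5218, 0.6314, 0.8295], [0.0093, 0.7666, 0.642, 1.0521], [0.0, 0.0, 0.0, 1.0]]
top [[482.02233997516663, 0.0, 315.5972854112139], [0.0, 482.02233997516663, 199.29272002057812], [0.0, 0.0, 1.0]] -0.04730371739184311 [[-0.0084, 0.9919, -0.1264, 0.3568], [-0.9999, -0.0097, -0.0096, -0.0874], [-0.0107, 0.1263, 0.9919, 1.2252], [0.0, 0.0, 0.0, 1.0]]
wrist [[303.3904537397853, 0.0, 314.3752783163019], [0.0, 303.3904537397853, 194.1624597212886], [0.0, 0.0, 1.0]] -0.030534597963387658 [[0.436, 0.8622, 0.2578, 0.3603], [-0.8999, 0.4183, 0.123, -0.5756], [-0.0017, -0.2856, 0.9583, 0.3736], [0.0, 0.0, 0.0, 1.0]]
```

View pics/scene0.png

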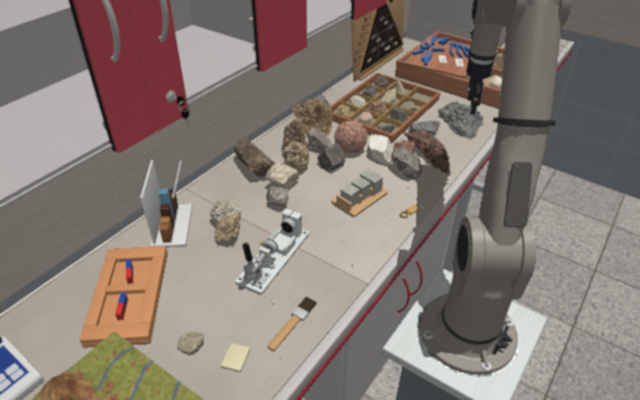

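View pics/top0.png

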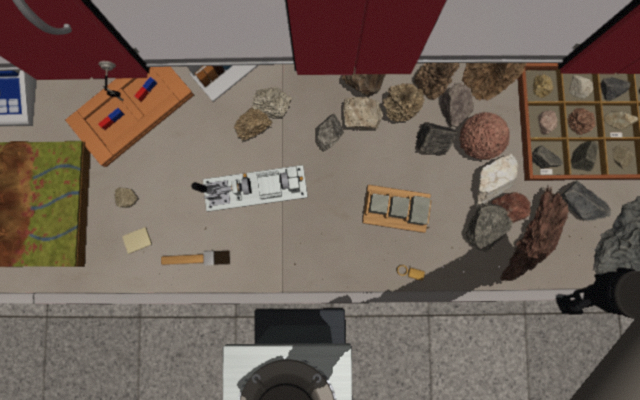

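View pics/wrist0.png

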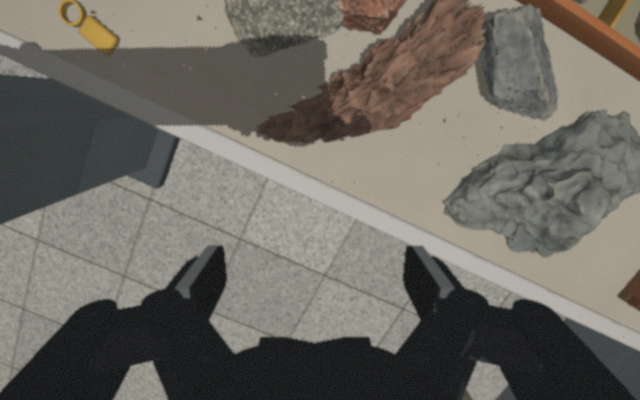

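Top view: the rack is at about (398,208), the holder runs from (204,198) at the lever end to (306,182) at the fixed-head end, and the brush at (200,259) is to be avoided. Next I'll enlarge these areas.

```bash
cat > h.py <<'E'
from bench import r, grab_frame
import cv2, numpy as np
from scipy.spatial.transform import Rotation as R
def undist(f,px):
    px=np.array(px,float).reshape(-1,2);K=f["K"]
    d=np.c_[(px[:,0]-K[0,2])/K[0,0],(px[:,1]-K[1,2])/K[1,1]]
    return cv2.undistortPoints(px.reshape(-1,1,2),K,np.array([f["k1"],0,0,0,0.])).reshape(-1,2)
def at_z(f,px,z):
    s=undist(f,px);T=f["T"];d=np.c_[s[:,0],-s[:,1],-np.ones(len(s))]@T[:3,:3].T
    t=(z-T[2,3])/d[:,2];return T[:3,3]+d*t[:,None]
def proj(f,P):
    P=np.array(P,float).reshape(-1,3);T=f["T"];c=(P-T[:3,3])@T[:3,:3]
    c=c*[1,-1,-1]
    return cv2.projectPoints(c.reshape(-1,1,3),np.zeros(3),np.zeros(3),f["K"],np.array([f["k1"],0,0,0,0.]))[0].reshape(-1,2)
def cloud(f):
    h,w=f["depth"].shape;u,v=np.meshgrid(np.arange(w),np.arange(h))
    s=undist(f,np.c_[u.ravel(),v.ravel()]);d=f["depth"].ravel()
    c=np.c_[s[:,0],-s[:,1],-np.ones(len(s))]*d[:,None]
    return (c@f["T"][:3,:3].T+f["T"][:3,3]).reshape(h,w,3)
def crop(f,x0,y0,x1,y1,s,name):
    c=cv2.resize(f["color"][y0:y1,x0:x1],None,fx=s,fy=s,interpolation=cv2.INTER_CUBIC);cv2.imwrite("pics/"+name,c)
E
python3 - <<'E'
from h import *
f=grab_frame("top")
crop(f,360,180,436,236,10,"rack1.png"); crop(f,185,155,315,220,6,"hold1.png")
P=cloud(f); np.save("/tmp/P.npy",P)
for p in [(380,203),(399,206),(420,209),(360,240),(340,200)]: print(p,P[p[1],p[0]].round(4))
E
```

```text
(380, 203) [ 0.4936 -0.2316  0.0695]
(399, 206) [ 0.486  -0.2775  0.0683]
(420, 209) [ 0.4782 -0.328   0.0682]
(360, 240) [ 0.408  -0.1875 -0.0024]
(340, 200) [ 0.5104 -0.138   0.0014]
```

View pics/rack1.png

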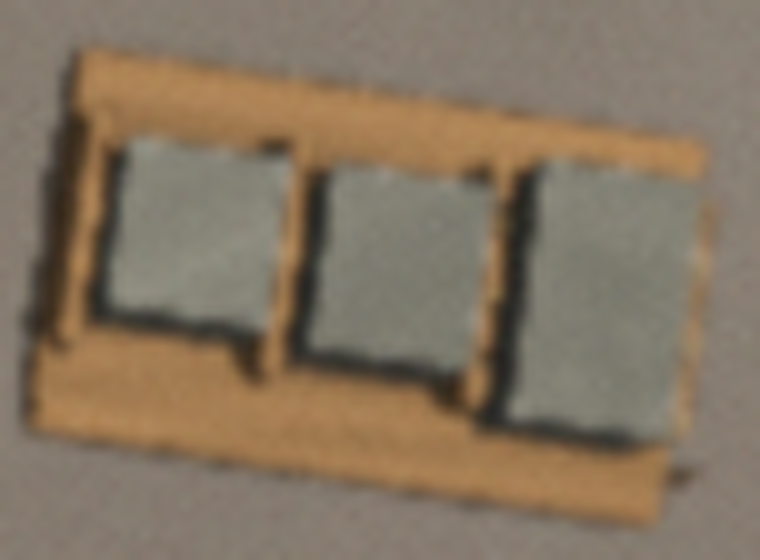

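View pics/hold1.png

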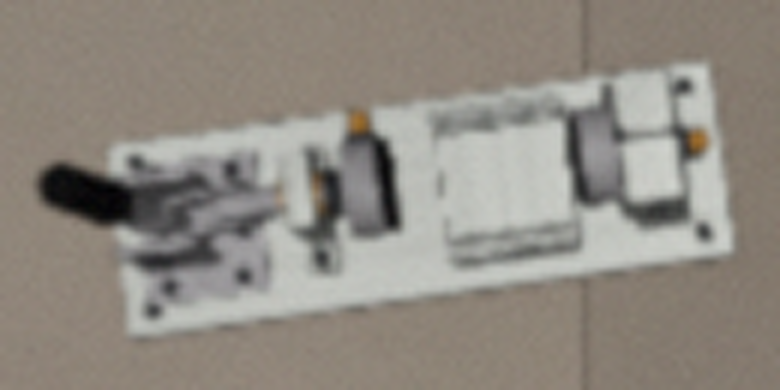

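In the crop, the long prism is the right-hand one, with top corners at (537,158), (700,180), (672,440) and (508,420). Board corners: (75,48), (707,142), (655,525), (30,432). Holder base corners: (110,147), (710,65), (733,253), (130,335). I'll fit poses to these.

```bash
cat > fit.py <<'E'
from h import *
from scipy.optimize import least_squares
def cp(c,x0,y0,s): return (np.array(c,float)+.5)/s-.5+[x0,y0]
def fit(f,px,loc,x0):
    loc=np.array(loc,float)
    def M(p):
        c,s=np.cos(p[2]),np.sin(p[2]); return np.c_[p[0]+c*loc[:,0]-s*loc[:,1],p[1]+s*loc[:,0]+c*loc[:,1],loc[:,2]]
    o=least_squares(lambda p:(proj(f,M(p))-px).ravel(),x0); return o.x,(proj(f,M(o.x))-px)
E
python3 - <<'E'
from fit import *
f=grab_frame("top"); g=grab_frame("scene")
P=cloud(f)
# image up=+x, right=-y
def box(x,y0,y1,z): return [[x,y1,z],[x,y0,z],[-x,y0,z],[-x,y1,z]] # TL,TR,BR,BL
for nm,px,loc in [("rack",cp([(75,48),(707,142),(655,525),(30,432)],360,180,10),box(.05,-.081,.081,.012)),
 ("prism",cp([(537,158),(700,180),(672,440),(508,420)],360,180,10),box(.032,-.02,.02,.067)),
 ("holder",cp([(110,147),(710,65),(733,253),(130,335)],185,155,6),box(.042,-.094,.166,.012))]:
    p,e=fit(f,px,loc,[.5,-.1,0]); print(nm,p.round(4),np.degrees(p[2]).round(2),e.round(1).tolist()); 
    print(at_z(f,px,loc[0][2]).round(4).tolist())
b=P[215:235,240:340].reshape(-1,3); print("bench z",np.median(b[:,2]))
crop(g,330,165,390,220,12,"rack_s.png"); crop(g,230,200,315,295,8,"hold_s.png")
np.savez("/tmp/g.npz",**{k:g[k] for k in g})
E
```

```text
rack [ 0.4869 -0.2796 -0.1574] -9.02 [[0.1, -0.2], [0.1, -0.3], [0.5, 0.3], [-0.7, 0.2]]
[[0.5485, -0.207, 0.012], [0.5228, -0.3672, 0.012], [0.4257, -0.3504, 0.012], [0.4507, -0.1936, 0.012]]
prism [ 0.4772 -0.3282 -0.142 ] -8.14 [[-0.1, 0.0], [0.0, -0.0], [0.1, 0.1], [-0.0, -0.1]]
[[0.5118, -0.3131, 0.067], [0.506, -0.3525, 0.067], [0.4429, -0.3433, 0.067], [0.4482, -0.3039, 0.067]]
holder [0.547  0.0438 0.126 ] 7.22 [[-0.4, -0.5], [0.1, -0.5], [0.6, 0.4], [-0.3, 0.5]]
[[0.5665, 0.2128, 0.012], [0.5992, -0.044, 0.012], [0.5182, -0.0533, 0.012], [0.4857, 0.2025, 0.012]]
bench z 0.0008235570998482711
```

View pics/rack_s.png

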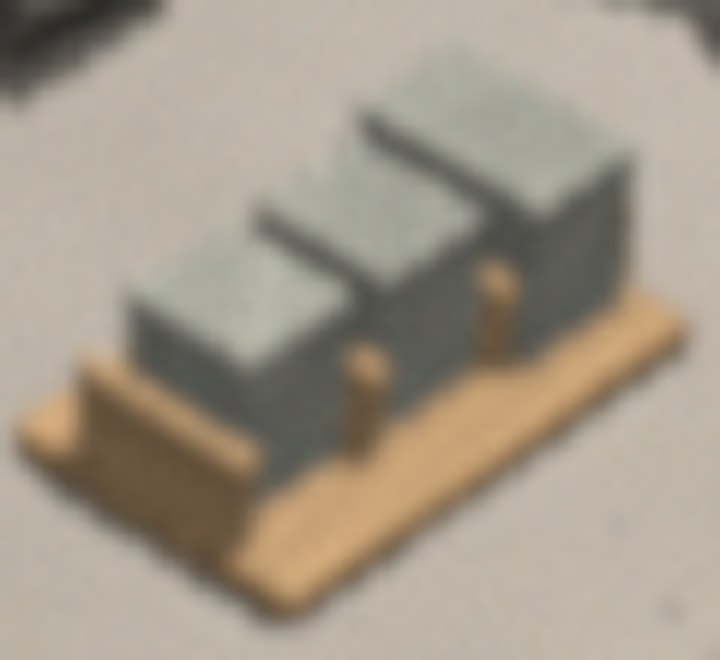

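View pics/hold_s.png

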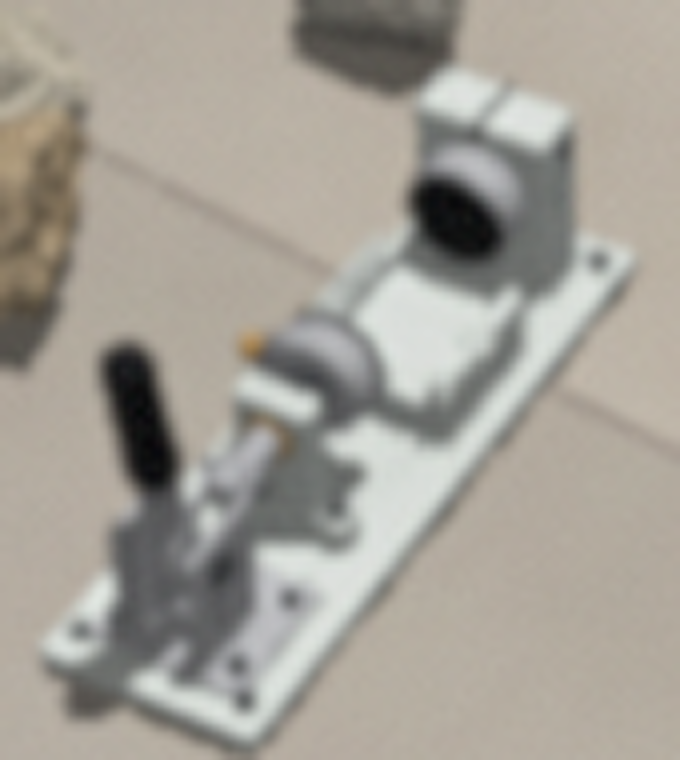

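```bash
cat > go.py <<'E'
from fit import *
import sys
def rows(target,yawjaw,n=None,mm=45,deg=8):
    """suggest rows; yawjaw = world angle (deg) of jaw axis (mod 180)"""
    o=r.get_obs();p=o["tcp_pos"].copy();Q=R.from_rotvec(o["orientation"])
    ty=Q.as_matrix()[:,1];cur=np.degrees(np.arctan2(ty[1],ty[0]))
    d=(yawjaw-cur+90)%180-90
    # pure-yaw target plus tilt fix
    a=np.radians(cur+d);y=np.array([np.cos(a),np.sin(a),0]);z=np.array([0,0,-1.]);x=np.cross(y,z)
    Qt=R.from_matrix(np.c_[x,y,z]);rv=(Q.inv()*Qt).as_rotvec()
    dist=np.linalg.norm(np.array(target)-p)*1000
    k=n or int(max(np.ceil(dist/mm),np.ceil(np.degrees(np.linalg.norm(rv))/deg),1))
    print("tcp",p.round(4),"jaw",round(cur,2),"dyaw",round(d,2),"rows",k,"q",o["joints"].round(2),"t",round(o["clock"],2),"grip",round(o["grip_width"],4),"F",o["contact_force"].round(1))
    for i in range(k):
        Qi=Q*R.from_rotvec(rv*i/k)
        s=Qi.inv().apply((np.array(target)-p)*1000/k)
        print([float(v) for v in s.round(1)]+[float(v) for v in (rv/k).round(4)])
if __name__=="__main__":
    a=[float(v) for v in sys.argv[1:]]
    rows(a[:3],a[3],*( [int(a[4])] if len(a)>4 else []))
E
python3 - <<'E'
from fit import *
g=dict(np.load("/tmp/g.npz"))
def box(x,y0,y1,z): return [[x,y1,z],[x,y0,z],[-x,y0,z],[-x,y1,z]]
# scene: crop corners; TL(+x,+y)=(362,115); (+x,-y)=(450,45);(-x,-y)=(632,158);(-x,+y)=(540,215)
print(fit(g,cp([(362,115),(450,45),(632,158),(540,215)],330,165,12),box(.032,-.02,.02,.067),[.48,-.33,-.14]))
# holder plate: (+x,+y)=(42,655) (+x,-y)? hidden ; (-x,-y)=(632,258) ; (-x,+y)=(255,748)
L=box(.042,-.094,.166,.012)
print(fit(g,cp([(42,655),(632,258),(255,748)],230,200,8),[L[0],L[2],L[3]],[.547,.044,.126]))
# depth prism top
P=np.load("/tmp/P.npy");m=(P[...,2]>.06)&(P[...,2]<.075)&(abs(P[...,0]-.477)<.06)&(P[...,1]<-.30)&(P[...,1]>-.36)
q=P[m];print(q.mean(0),len(q),cv2.minAreaRect((q[:,:2]*1000).astype(np.float32)))
E
python3 go.py 0.477 -0.328 0.14 -8.6
```

```text
(array([ 0.47566573, -0.32565198, -0.16925852]), array([[-0.70125405, -0.23201381],
       [ 0.25616245,  0.31719238],
       [ 0.51554745, -0.44150512],
       [-0.06841422,  0.32449257]]))
(array([0.5463942 , 0.04659918, 0.14322062]), array([[-0.38357356,  0.22092922],
       [ 0.27209606, -0.34544274],
       [ 0.13452918,  0.01801949]]))
[ 0.47694492 -0.32825803  0.06774649] 460 ((477.9654235839844, -323.78839111328125), (52.59856414794922, 64.62566375732422), 80.55085754394531)
tcp [ 0.2952 -0.6068  0.231 ] jaw -64.06 dyaw 55.46 rows 8 q [ 1.01  0.48  0.02  1.56 -0.01  1.11 -0.08] t 0.3 grip 0.0855 F [-0.9 -0.4  0.6]
[35.7, -21.4, 11.4, -0.0001, -0.0, -0.121]
[38.0, -16.9, 11.4, -0.0001, -0.0, -0.121]
[39.8, -12.2, 11.4, -0.0001, -0.0, -0.121]
[41.0, -7.3, 11.4, -0.0001, -0.0, -0.121]
[41.5, -2.3, 11.4, -0.0001, -0.0, -0.121]
[41.5, 2.7, 11.4, -0.0001, -0.0, -0.121]
[40.9, 7.7, 11.4, -0.0001, -0.0, -0.121]
[39.7, 12.6, 11.4, -0.0001, -0.0, -0.121]
```

>>> play_rows --pt "36 -21 5 0 0 -0.121 0" --pt "38 -17 5 0 0 -0.121 0" --pt "40 -12 5 0 0 -0.121 0" --pt "41 -7 5 0 0 -0.121 0" --pt "41.5 -2 5 0 0 -0.121 0" --force 60

```text
clock: 0.8
tcp_pos: [0.4067, -0.4349, 0.2049]
orientation: [2.703, 1.594, -0.008]
contact_force: [0.3, -1.4, -0.8]
grip_width: 0.0853
```

```bash
python3 go.py 0.4765 -0.327 0.15 -9
```

```text
tcp [ 0.4067 -0.4349  0.2049] jaw -28.96 dyaw 19.96 rows 4 q [ 0.84  0.38 -0.17  1.77  0.08  1.    0.14] t 0.8 grip 0.0853 F [ 0.3 -1.4 -0.8]
[32.1, 2.2, 13.5, -0.0001, 0.0015, -0.0871]
[31.8, 5.0, 13.6, -0.0001, 0.0015, -0.0871]
[31.2, 7.7, 13.6, -0.0001, 0.0015, -0.0871]
[30.4, 10.4, 13.7, -0.0001, 0.0015, -0.0871]
```

>>> play_rows --pt "32 2 13.5 0 0.002 -0.088 0" --pt "32 5 13.5 0 0.002 -0.088 0" --pt "31 8 13.5 0 0.002 -0.088 0" --pt "30.5 10.5 13.5 0 0.002 -0.088 0" --pt "0 0 0 0 0 0 0"

```text
clock: 1.3
tcp_pos: [0.4825, -0.3148, 0.1495]
orientation: [-2.356, -2.078, -0.009]
contact_force: [0.1, 0.6, -0.5]
grip_width: 0.0856
```

```bash
python3 go.py 0.4765 -0.327 0.11 -9
python3 - <<'E'
from h import *
f=grab_frame("wrist");cv2.imwrite("pics/w1.png",f["color"])
E
```

```text
tcp [ 0.4825 -0.3148  0.1495] jaw -7.16 dyaw -1.84 rows 1 q [ 0.7   0.42 -0.29  1.86  0.15  0.88  0.22] t 1.3 grip 0.0856 F [ 0.1  0.6 -0.5]
[-13.1, -4.5, 39.4, 0.0032, -0.0045, 0.0321]
```

View pics/w1.png

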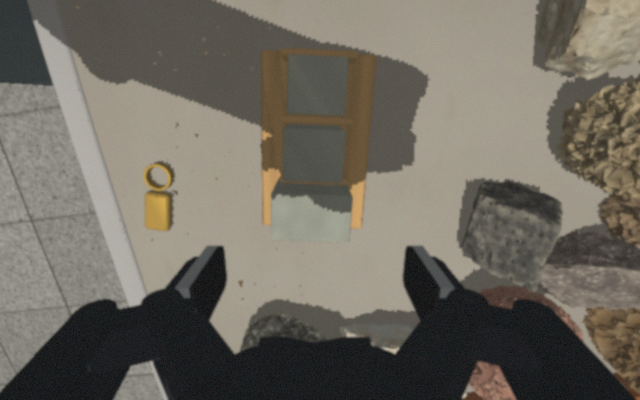

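Wrist view: the long prism's top face spans about (271,188) to (351,242), and the fingers stand clear of it at (205,270) and (425,270). I'll cross-check its position from these pixels.

Run:
```python
from fit import *
f=grab_frame("wrist"); crop(f,240,160,380,260,5,"w1c.png")
for p in [(271,188),(351,188),(352,242),(271,242)]: print(at_z(f,[p],.067).round(4))
m=proj(f,[[.4765,-.327,.067]]);print(m)
```

```text
[[ 0.4495 -0.3035  0.067 ]]
[[ 0.5109 -0.3116  0.067 ]]
[[ 0.5073 -0.3574  0.067 ]]
[[ 0.4416 -0.3486  0.067 ]]
[[309.72702766 212.05337496]]
```

View pics/w1c.png

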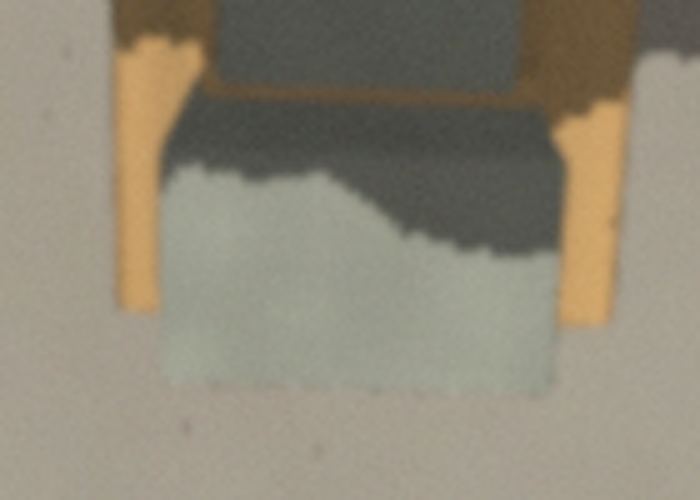

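In the crop, the top-face corners are about (160,157), (565,160), (548,393) and (165,382).

```bash
python3 - <<'E'
from fit import *
f=grab_frame("wrist")
px=cp([(160,157),(565,160),(548,393),(165,382)],240,160,5)
# wrist image: right=+x, up=+y
L=[[-.032,.02,.067],[.032,.02,.067],[.032,-.02,.067],[-.032,-.02,.067]]
print(fit(f,px,L,[.4765,-.327,-.15]))
E
python3 go.py 0.4765 -0.327 0.10 -8.6 3
```

```text
(array([ 0.47673141, -0.33212893, -0.15707901]), array([[-0.71523273, -1.12437703],
       [ 0.49381386, -0.06940429],
       [ 1.00980806,  0.3499142 ],
       [-0.77247969,  1.09173168]]))
tcp [ 0.4801 -0.3212  0.1511] jaw -7.78 dyaw -0.82 rows 3 q [ 0.7   0.42 -0.28  1.86  0.15  0.88  0.22] t 1.45 grip 0.0851 F [ 0.1 -1.   0.4]
[-2.1, -1.0, 17.0, 0.0014, 0.0, 0.0048]
[-2.1, -1.0, 17.0, 0.0014, 0.0, 0.0048]
[-2.1, -0.9, 17.0, 0.0014, 0.0, 0.0048]
```

>>> play_rows --pt "-2.5 -1 17 0.001 0 0.008 0" --pt "-2.5 -1 17 0.001 0 0.008 0" --pt "-2 -1 17 0 0 0.004 0" --pt "0 0 0 0 0 0 0"

```text
clock: 1.85
tcp_pos: [0.4743, -0.3359, 0.1016]
orientation: [2.395, 2.02, -0.001]
contact_force: [-0.3, 0.5, -0.3]
grip_width: 0.0858
```

```bash
python3 go.py 0.4767 -0.3285 0.034 -9 4
```

```text
tcp [ 0.4743 -0.3359  0.1016] jaw -9.7 dyaw 0.7 rows 4 q [ 0.71  0.49 -0.26  1.89  0.17  0.78  0.19] t 1.85 grip 0.0858 F [-0.3  0.5 -0.3]
[2.0, 0.2, 16.9, 0.0016, 0.0015, -0.003]
[2.0, 0.2, 16.9, 0.0016, 0.0015, -0.003]
[2.0, 0.2, 16.9, 0.0016, 0.0015, -0.003]
[2.0, 0.3, 16.9, 0.0016, 0.0015, -0.003]
```

>>> play_rows --pt "4 0.5 5 0.002 0.002 -0.006 0" --pt "0 0 0 0 0 0 0"

```text
clock: 2.05
tcp_pos: [0.4752, -0.3342, 0.0977]
orientation: [2.393, 2.024, -0.001]
contact_force: [-0.1, -0.5, 0.0]
grip_width: 0.0852
```

```bash
for i in 1 2 3; do python3 go.py 0.4767 -0.3285 0.034 -9 3; done
```

```text
tcp [ 0.4752 -0.3342  0.0977] jaw -9.55 dyaw 0.55 rows 3 q [ 0.7   0.49 -0.26  1.89  0.18  0.77  0.18] t 2.05 grip 0.0852 F [-0.1 -0.5  0. ]
[2.1, 0.1, 21.2, 0.0018, 0.0018, -0.0032]
[2.0, 0.1, 21.2, 0.0018, 0.0018, -0.0032]
[2.0, 0.1, 21.2, 0.0018, 0.0018, -0.0032]
tcp [ 0.4752 -0.3342  0.0977] jaw -9.55 dyaw 0.55 rows 3 q [ 0.7   0.49 -0.26  1.89  0.18  0.77  0.18] t 2.05 grip 0.0852 F [-0.1 -0.5  0. ]
[2.1, 0.1, 21.2, 0.0018, 0.0018, -0.0032]
[2.0, 0.1, 21.2, 0.0018, 0.0018, -0.0032]
[2.0, 0.1, 21.2, 0.0018, 0.0018, -0.0032]
tcp [ 0.4752 -0.3342  0.0977] jaw -9.55 dyaw 0.55 rows 3 q [ 0.7   0.49 -0.26  1.89  0.18  0.77  0.18] t 2.05 grip 0.0852 F [-0.1 -0.5  0. ]
[2.1, 0.1, 21.2, 0.0018, 0.0018, -0.0032]
[2.0, 0.1, 21.2, 0.0018, 0.0018, -0.0032]
[2.0, 0.1, 21.2, 0.0018, 0.0018, -0.0032]
```

>>> play_rows --pt "3 0 17 0.002 0.002 -0.004 0" --pt "3 0 17 0.002 0.002 -0.004 0" --pt "2 0 13 0 0 0 0" --pt "0 0 0 0 0 0 0"

```text
clock: 2.45
tcp_pos: [0.4784, -0.327, 0.0498]
orientation: [2.386, 2.035, 0.002]
contact_force: [-0.0, 0.5, -0.6]
grip_width: 0.0855
```

```bash
python3 go.py 0.4767 -0.3285 0.034 -9 1
```

```text
tcp [ 0.4784 -0.327   0.0498] jaw -9.09 dyaw 0.09 rows 1 q [ 0.68  0.56 -0.24  1.91  0.21  0.68  0.15] t 2.45 grip 0.0855 F [-0.   0.5 -0.6]
[-1.7, -1.5, 15.8, 0.0053, 0.0029, -0.0015]
```

>>> play_rows --pt "-1 -1 10 0.003 0.002 0 0" --pt "-1 -0.5 6 0 0 0 0" --pt "0 0 0 0 0 0 120" --pt "0 0 0 0 0 0 200" --pt "0 0 0 0 0 0 255"

```text
clock: 2.95
tcp_pos: [0.4774, -0.3294, 0.0334]
orientation: [2.388, 2.036, 0.002]
contact_force: [-0.4, -0.6, -3.1]
grip_width: 0.0633
```

```bash
python3 go.py 0.4767 -0.3285 0.034 -9 1
```

```text
tcp [ 0.4774 -0.3294  0.0334] jaw -9.09 dyaw 0.09 rows 1 q [ 0.68  0.59 -0.24  1.92  0.21  0.66  0.15] t 2.95 grip 0.0633 F [-0.4 -0.6 -3.1]
[0.7, -0.8, -0.6, 0.0035, 0.0013, -0.0016]
```

>>> play_rows --pt "0 0 -5 0 0 0 255" --pt "0 0 -20 0 0 0 255" --pt "0 0 -35 0 0 0 255" --pt "0 0 -35 0 0 0 255" --pt "0 0 -15 0 0 0 255"

```text
clock: 3.45
tcp_pos: [0.4733, -0.3273, 0.1442]
orientation: [-2.386, -2.035, 0.003]
contact_force: [1.0, -1.1, -3.8]
grip_width: 0.0634
```

```bash
python3 go.py 0.47 -0.12 0.14 97.5
python3 - <<'E'
from h import *
f=grab_frame("wrist");cv2.imwrite("pics/w2.png",f["color"])
E
```

```text
tcp [ 0.4733 -0.3273  0.1442] jaw -9.07 dyaw -73.43 rows 10 q [ 0.71  0.43 -0.28  1.86  0.15  0.88  0.21] t 3.45 grip 0.0634 F [ 1.  -1.1 -3.8]
[20.4, -3.6, 0.5, -0.0007, 0.0002, 0.1282]
[19.8, -6.2, 0.5, -0.0007, 0.0002, 0.1282]
[18.8, -8.7, 0.5, -0.0007, 0.0002, 0.1282]
[17.6, -11.0, 0.5, -0.0007, 0.0002, 0.1282]
[16.0, -13.1, 0.5, -0.0007, 0.0002, 0.1282]
[14.2, -15.1, 0.5, -0.0007, 0.0002, 0.1282]
[12.2, -16.8, 0.5, -0.0007, 0.0002, 0.1282]
[9.9, -18.2, 0.5, -0.0007, 0.0002, 0.1282]
[7.5, -19.3, 0.4, -0.0007, 0.0002, 0.1282]
[5.0, -20.1, 0.4, -0.0007, 0.0002, 0.1282]
```

View pics/w2.png

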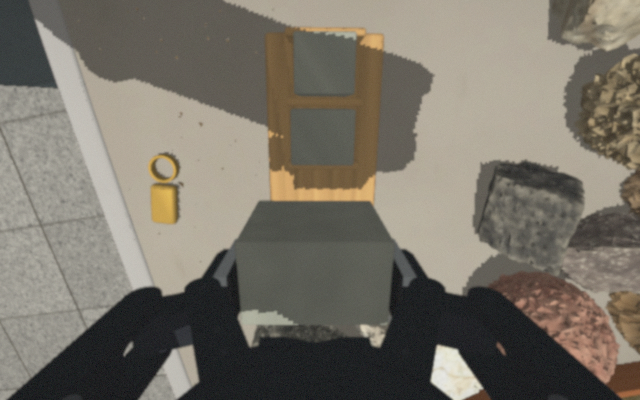

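The prism is held squarely between the fingers at (315,270). The other two are still in the rack at (325,65) and (323,135). Moving to the bench spot next.

>>> play_rows --pt "20 -4 0 0 0 0.128 255" --pt "20 -6 0 0 0 0.128 255" --pt "19 -9 0 0 0 0.128 255" --pt "17.5 -11 0 0 0 0.128 255" --pt "16 -13 0 0 0 0.128 255"

```text
clock: 4.0
tcp_pos: [0.47, -0.225, 0.1451]
orientation: [-2.927, -1.137, 0.006]
contact_force: [0.2, 0.0, -3.6]
grip_width: 0.063
```

```bash
python3 go.py 0.47 -0.12 0.11 97.5
```

```text
tcp [ 0.47   -0.225   0.1451] jaw -47.52 dyaw -34.98 rows 5 q [ 0.47  0.34 -0.17  1.99  0.08  0.82 -0.58] t 4.0 grip 0.063 F [ 0.2  0.  -3.6]
[14.2, -15.5, 7.0, -0.0004, 0.0008, 0.1221]
[12.2, -17.1, 7.0, -0.0004, 0.0008, 0.1221]
[10.0, -18.4, 7.0, -0.0004, 0.0008, 0.1221]
[7.7, -19.5, 7.0, -0.0004, 0.0008, 0.1221]
[5.3, -20.3, 7.0, -0.0004, 0.0008, 0.1221]
```

>>> play_rows --pt "14 -15.5 5 0 0 0.122 255" --pt "12 -17 5 0 0 0.122 255" --pt "10 -18.5 7 0 0 0.122 255" --pt "7.5 -19.5 7 0 0 0.122 255" --pt "0 0 0 0 0 0 255"

```text
clock: 4.5
tcp_pos: [0.4668, -0.134, 0.1177]
orientation: [-3.117, -0.366, 0.013]
contact_force: [-0.7, 0.5, -3.0]
grip_width: 0.0628
```

```bash
python3 go.py 0.47 -0.12 0.0240 97.5 4
```

```text
tcp [ 0.4668 -0.134   0.1177] jaw -76.62 dyaw -5.88 rows 4 q [ 0.24  0.33 -0.1   2.09  0.05  0.73 -1.23] t 4.5 grip 0.0628 F [-0.7  0.5 -3. ]
[1.8, -3.1, 23.4, -0.0009, 0.0021, 0.0256]
[1.6, -3.2, 23.4, -0.0009, 0.0021, 0.0256]
[1.5, -3.3, 23.4, -0.0009, 0.0021, 0.0256]
[1.4, -3.3, 23.4, -0.0009, 0.0021, 0.0256]
```

>>> play_rows --pt "2 -3 22 0 0.002 0.027 255" --pt "2 -3 22 0 0.002 0.027 255" --pt "1.5 -3 22 0 0.002 0.027 255" --pt "1 -3 12 0 0.002 0.015 255" --pt "0 0 0 0 0 0 255"

```text
clock: 5.0
tcp_pos: [0.4698, -0.1216, 0.0366]
orientation: [-3.132, -0.221, 0.001]
contact_force: [-0.3, 0.3, -2.4]
grip_width: 0.0629
```

```bash
python3 go.py 0.47 -0.12 0.0220 97.5 1
```

```text
tcp [ 0.4698 -0.1216  0.0366] jaw -81.94 dyaw -0.56 rows 1 q [ 0.19  0.47 -0.07  2.14  0.06  0.54 -1.36] t 5.0 grip 0.0629 F [-0.3  0.3 -2.4]
[0.4, -1.5, 14.6, -0.0022, 0.0005, 0.0098]
```

>>> play_rows --pt "0 0 8 0 0 0.006 255" --pt "0 0 4 0 0 0 255" --pt "0 0 2 0 0 0 255" --pt "0 0 1 0 0 0 255"

```text
clock: 5.4
tcp_pos: [0.4706, -0.1232, 0.0218]
orientation: [-3.133, -0.212, -0.002]
contact_force: [0.9, -0.1, -4.0]
grip_width: 0.063
```

>>> play_rows --pt "0 0 1 0 0 0 255" --pt "0 0 0.5 0 0 0 255"

```text
clock: 5.6
tcp_pos: [0.4709, -0.1234, 0.0214]
orientation: [-3.133, -0.212, -0.003]
contact_force: [-2.4, 1.5, 4.5]
grip_width: 0.0631
```

Contact with the bench shows: the vertical force went from −4 to +4.5 N. Releasing.

>>> play_rows --pt "0 0 0 0 0 0 120" --pt "0 0 0 0 0 0 0" --pt "0 0 0 0 0 0 0" --pt "0 0 -15 0 0 0 0" --pt "0 0 -40 0 0 0 0"

```text
clock: 6.1
tcp_pos: [0.4696, -0.1232, 0.0749]
orientation: [-3.132, -0.213, 0.003]
contact_force: [0.0, -0.9, 0.4]
grip_width: 0.0851
```

>>> play_rows --pt "0 0 -40 0 0 0 0" --pt "0 0 -20 0 0 -0.1 0" --pt "0 0 0 0 0 0 0"

```text
clock: 6.4
tcp_pos: [0.4731, -0.1238, 0.1419]
orientation: [3.118, 0.374, 0.011]
contact_force: [1.0, -0.9, -0.5]
grip_width: 0.0858
```

```bash
python3 go.py 0.47 -0.12 0.14 7.5
python3 - <<'E'
from h import *
f=grab_frame("wrist");cv2.imwrite("pics/w3.png",f["color"])
f=grab_frame("top");crop(f,185,155,345,265,5,"t3.png")
E
```

```text
tcp [ 0.4731 -0.1238  0.1419] jaw -76.31 dyaw 83.81 rows 11 q [ 0.22  0.29 -0.11  2.08  0.04  0.77 -1.24] t 6.4 grip 0.0858 F [ 1.  -0.9 -0.5]
[-0.2, -0.4, 0.2, 0.0006, -0.0004, -0.133]
[-0.1, -0.4, 0.2, 0.0006, -0.0004, -0.133]
[-0.1, -0.4, 0.2, 0.0006, -0.0004, -0.133]
[-0.0, -0.5, 0.2, 0.0006, -0.0004, -0.133]
[0.0, -0.5, 0.2, 0.0006, -0.0004, -0.133]
[0.1, -0.4, 0.2, 0.0006, -0.0004, -0.133]
[0.2, -0.4, 0.2, 0.0006, -0.0004, -0.133]
[0.2, -0.4, 0.2, 0.0006, -0.0004, -0.133]
[0.3, -0.4, 0.2, 0.0006, -0.0004, -0.133]
[0.3, -0.3, 0.2, 0.0006, -0.0004, -0.133]
[0.3, -0.3, 0.2, 0.0006, -0.0004, -0.133]
```

View pics/w3.png

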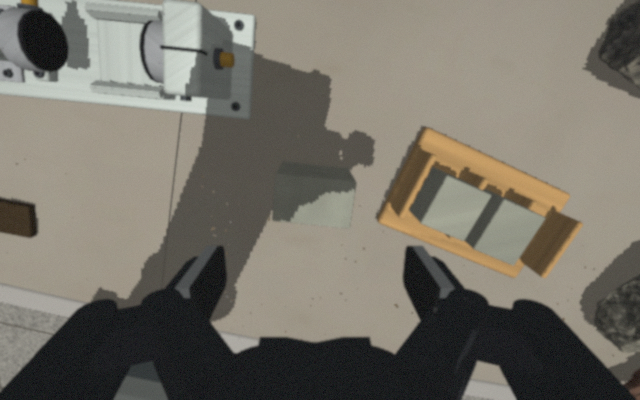

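View pics/t3.png

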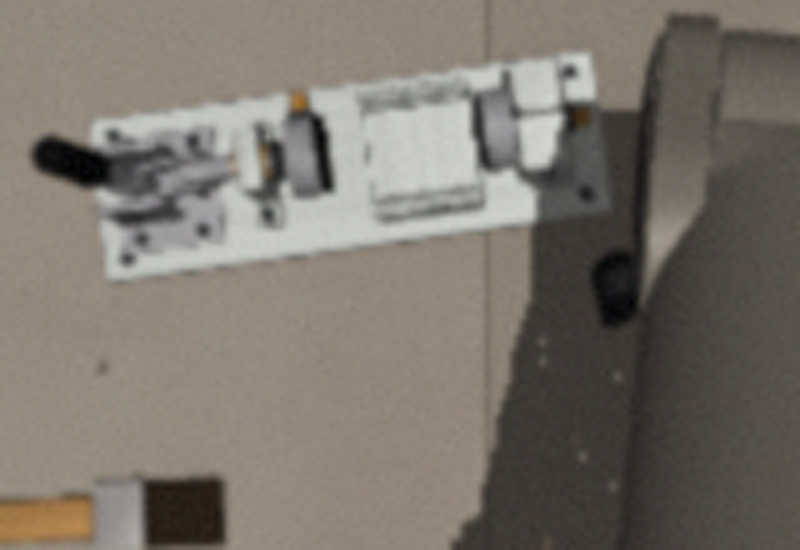

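Wrist view: the prism stands upright on the bench at about (313,195), and the two offcuts are still in the rack at (458,205) and (507,232). Turning the jaws a quarter turn.

>>> play_rows --pt "0 0 0 0 0 -0.14 0" --pt "0 0 0 0 0 -0.14 0" --pt "0 0 0 0 0 -0.14 0" --pt "0 0 0 0 0 -0.14 0" --pt "0 0 0 0 0 -0.14 0"

```text
clock: 7.0
tcp_pos: [0.4672, -0.1225, 0.132]
orientation: [-2.785, -1.439, 0.01]
contact_force: [-0.3, -0.7, -0.8]
grip_width: 0.0855
```

>>> play_rows --pt "0 0 0 0 0 -0.14 0" --pt "0 0 0 0 0 -0.14 0" --pt "0 0 0 0 0 -0.14 0" --pt "0 0 0 0 0 -0.14 0" --pt "0 0 0 0 0 0 0"

```text
clock: 7.5
tcp_pos: [0.4619, -0.1211, 0.1235]
orientation: [-2.248, -2.163, 0.016]
contact_force: [0.2, -0.2, -0.7]
grip_width: 0.0852
```

```bash
python3 go.py 0.471 -0.1234 0.12 7.5
python3 - <<'E'
from h import *
f=grab_frame("wrist");cv2.imwrite("pics/w4.png",f["color"]); crop(f,240,150,400,270,5,"w4c.png"); np.savez("/tmp/w4.npz",**{k:f[k] for k in f})
print(proj(f,[[.471,-.1234,.055]]))
E
```

```text
tcp [ 0.4619 -0.1211  0.1235] jaw -2.2 dyaw 9.7 rows 2 q [ 0.44  0.34 -0.36  2.08  0.16  0.78 -0.06] t 7.5 grip 0.0852 F [ 0.2 -0.2 -0.7]
[-1.0, 4.6, 1.6, -0.0112, -0.0049, -0.0847]
[-1.3, 4.5, 1.7, -0.0112, -0.0049, -0.0847]
[[329.38656362 208.99066361]]
```

View pics/w4.png

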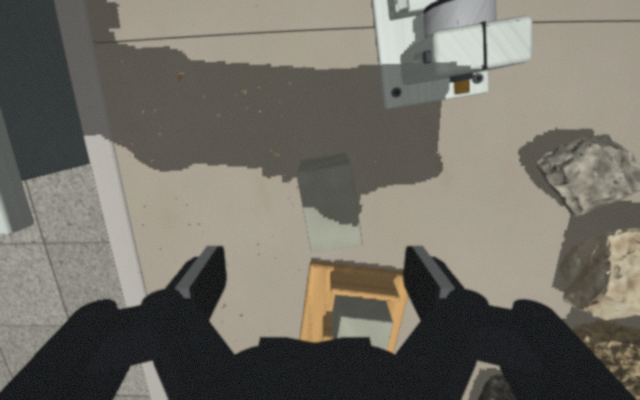

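View pics/w4c.png

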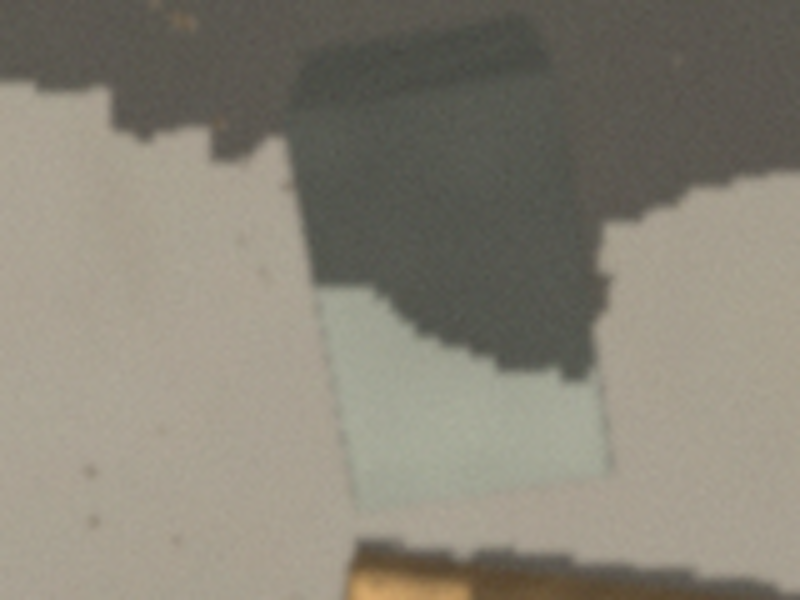

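In the crop, the prism's top-face corners are at (288,110), (550,72), (608,470) and (357,510).

```bash
python3 - <<'E'
from fit import *
f=dict(np.load("/tmp/w4.npz"))
px=cp([(288,110),(550,72),(608,470),(357,510)],240,150,5)
L=[[-.02,.032,.055],[.02,.032,.055],[.02,-.032,.055],[-.02,-.032,.055]]
p,e=fit(f,px,L,[.471,-.123,.13]);print(p,np.degrees(p[2]),e)
E
python3 go.py 0.471 -0.1234 0.12 8
```

```text
[ 0.47133769 -0.1237359   0.12421558] 7.117028365733184 [[-1.76927642  0.03886443]
 [ 1.50857697 -1.18412898]
 [ 0.83362988  1.11216053]
 [-0.59566575  0.37594115]]
tcp [ 0.4618 -0.1211  0.1234] jaw -2.42 dyaw 10.42 rows 2 q [ 0.44  0.34 -0.36  2.08  0.16  0.78 -0.07] t 7.55 grip 0.0856 F [-0.6 -0.7 -0.1]
[-0.9, 4.7, 1.6, -0.0113, -0.005, -0.0909]
[-1.4, 4.6, 1.6, -0.0113, -0.005, -0.0909]
```

>>> play_rows --pt "-1 5 2 -0.011 -0.005 -0.09 0" --pt "-1.5 5 2 -0.011 -0.005 -0.085 0" --pt "0 0 0 0 0 0 0"

```text
clock: 7.85
tcp_pos: [0.4705, -0.1233, 0.1166]
orientation: [-2.077, -2.352, 0.003]
contact_force: [-0.2, 0.6, 0.1]
grip_width: 0.0851
```

```bash
python3 go.py 0.4712 -0.1236 0.027 7.5 4
```

```text
tcp [ 0.4705 -0.1233  0.1166] jaw 7.13 dyaw 0.37 rows 4 q [ 0.46  0.35 -0.39  2.08  0.19  0.75  0.07] t 7.85 grip 0.0851 F [-0.2  0.6  0.1]
[-0.1, 0.2, 22.4, -0.0009, -0.0004, -0.0016]
[-0.1, 0.2, 22.4, -0.0009, -0.0004, -0.0016]
[-0.1, 0.2, 22.4, -0.0009, -0.0004, -0.0016]
[-0.1, 0.2, 22.4, -0.0009, -0.0004, -0.0016]
```

>>> play_rows --pt "0 0 22 0 0 -0.002 0" --pt "0 0 22 0 0 -0.002 0" --pt "0 0 20 0 0 -0.002 0" --pt "0 0 10 0 0 0 0" --pt "0 0 0 0 0 0 0"

```text
clock: 8.35
tcp_pos: [0.4696, -0.1231, 0.0395]
orientation: [-2.098, -2.332, 0.005]
contact_force: [0.1, -0.2, -0.1]
grip_width: 0.0855
```

```bash
python3 go.py 0.4712 -0.1236 0.027 7.5 1
```

```text
tcp [ 0.4696 -0.1231  0.0395] jaw 6.04 dyaw 1.46 rows 1 q [ 0.4   0.48 -0.33  2.12  0.28  0.58 -0.02] t 8.35 grip 0.0855 F [ 0.1 -0.2 -0.1]
[-0.7, 1.6, 12.5, -0.0057, -0.002, -0.0254]
```

>>> play_rows --pt "-0.5 1.5 8 -0.005 -0.002 -0.025 0" --pt "0 0 4.5 0 0 0 0" --pt "0 0 0 0 0 0 0"

```text
clock: 8.65
tcp_pos: [0.4722, -0.1235, 0.0273]
orientation: [2.072, 2.359, 0.001]
contact_force: [-0.3, -0.1, -0.6]
grip_width: 0.0857
```

```bash
python3 go.py 0.4712 -0.1236 0.0265 7.5 1
```

```text
tcp [ 0.4722 -0.1235  0.0273] jaw 7.41 dyaw 0.09 rows 1 q [ 0.4   0.5  -0.33  2.13  0.3   0.55 -0.02] t 8.65 grip 0.0857 F [-0.3 -0.1 -0.6]
[0.1, -1.0, 0.8, 0.0013, 0.0009, -0.0015]
```

>>> play_rows --pt "0 -0.5 0.5 0 0 0 150" --pt "0 0 0 0 0 0 200" --pt "0 0 0 0 0 0 255" --pt "0 0 0 0 0 0 255" --pt "0 0 0 0 0 0 255" --force 60

```text
clock: 9.15
tcp_pos: [0.4724, -0.124, 0.0281]
orientation: [2.072, 2.356, 0.002]
contact_force: [0.3, -0.4, -3.9]
grip_width: 0.0387
```

```bash
python3 go.py 0.4712 -0.1236 0.0265 7.5 1
```

```text
tcp [ 0.4724 -0.124   0.0281] jaw 7.34 dyaw 0.16 rows 1 q [ 0.4   0.5  -0.33  2.13  0.3   0.55 -0.02] t 9.15 grip 0.0387 F [ 0.3 -0.4 -3.9]
[0.5, -1.1, 1.6, 0.0033, 0.0018, -0.0028]
```

>>> play_rows --pt "0 0 -10 0 0 0 255" --pt "0 0 -30 0 0 0 255" --pt "0 0 -40 0 0 0 255" --pt "0 0 -40 0 0 0 255" --pt "0 0 0 0 0 0 255"

```text
clock: 9.65
tcp_pos: [0.4695, -0.123, 0.1523]
orientation: [-2.072, -2.358, 0.002]
contact_force: [1.9, -0.6, -2.4]
grip_width: 0.0392
```

```bash
python3 go.py 0.547 0.041 0.155 7.3 5
```

```text
tcp [ 0.4695 -0.123   0.1523] jaw 7.4 dyaw -0.1 rows 5 q [ 0.48  0.3  -0.41  2.05  0.16  0.82  0.1 ] t 9.65 grip 0.0392 F [ 1.9 -0.6 -2.4]
[30.5, 19.6, -0.6, -0.0005, -0.0002, 0.0003]
[30.5, 19.6, -0.6, -0.0005, -0.0002, 0.0003]
[30.5, 19.6, -0.5, -0.0005, -0.0002, 0.0003]
[30.5, 19.6, -0.5, -0.0005, -0.0002, 0.0003]
[30.5, 19.5, -0.5, -0.0005, -0.0002, 0.0003]
```

>>> play_rows --pt "20 19.5 -1 0 0 0 255" --pt "20 19.5 -1 0 0 0 255" --pt "20 19.5 -1 0 0 0 255" --pt "12 15 -1 0 0 0 255" --pt "0 0 0 0 0 0 255"

```text
clock: 10.15
tcp_pos: [0.532, -0.0411, 0.1558]
orientation: [-2.076, -2.353, 0.006]
contact_force: [-0.2, -0.5, -3.8]
grip_width: 0.0391
```

```bash
python3 go.py 0.547 0.041 0.155 7.3 3
python3 - <<'E'
from h import *
f=grab_frame("wrist");cv2.imwrite("pics/w5.png",f["color"]); np.savez("/tmp/w5.npz",**{k:f[k] for k in f})
E
```

```text
tcp [ 0.532  -0.0411  0.1558] jaw 7.16 dyaw 0.14 rows 3 q [ 0.31  0.37 -0.43  1.94  0.2   0.88 -0.1 ] t 10.15 grip 0.0391 F [-0.2 -0.5 -3.8]
[26.5, 8.4, 0.2, -0.0018, -0.0, -0.0008]
[26.5, 8.4, 0.2, -0.0018, -0.0, -0.0008]
[26.5, 8.4, 0.3, -0.0018, -0.0, -0.0008]
```

View pics/w5.png

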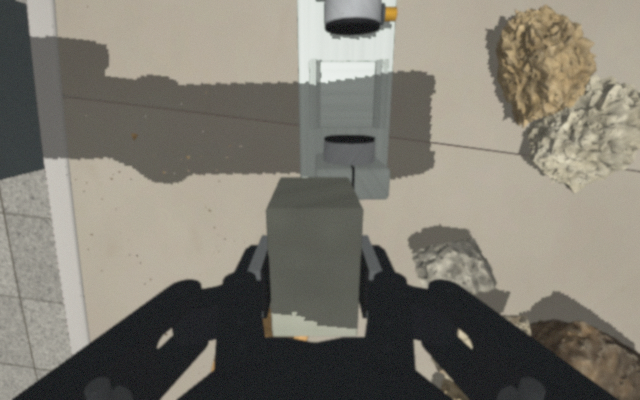

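The prism is held square at (315,260), and the cradle lies ahead at about (348,85). I'll enlarge it for the x line of the channel and for the head faces.

Run:
```python
from h import *
f=dict(np.load("/tmp/w5.npz"));crop(f,285,0,405,110,6,"w5a.png");crop(f,255,100,405,350,2.4,"w5b.png");
c=f["color"].copy()
d=f["color"][0:205,285:405];cv2.imwrite("pics/w5d.png",cv2.resize(np.clip(d.astype(float)*1.5,0,255).astype(np.uint8),None,fx=2.9,fy=2.9,interpolation=cv2.INTER_CUBIC))
```

View pics/w5a.png

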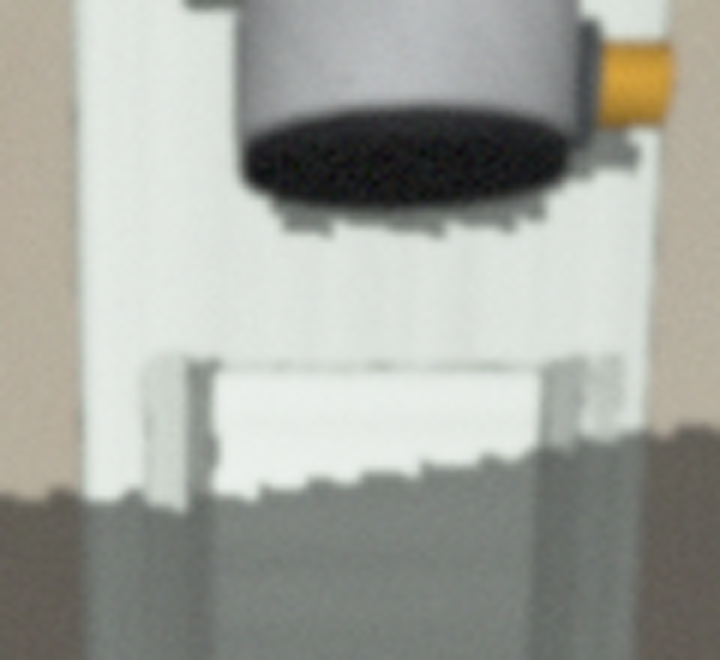

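View pics/w5d.png

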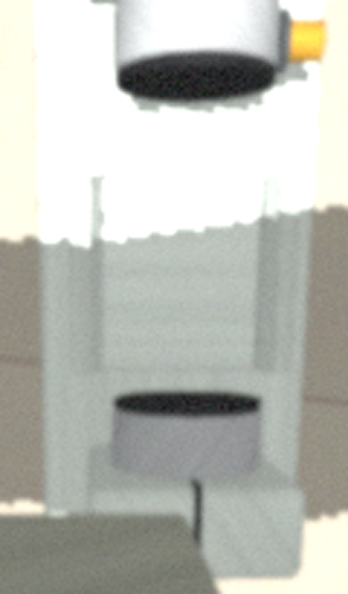

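Floor corners: far (212,366) and (543,366) in w5a, near (103,370) and (253,370) in w5d. Sprung face edges: (243,163) and (570,152) in w5a. Fixed face edges: (115,403) and (260,405) in w5d.

Run:
```python
from fit import *
f=dict(np.load("/tmp/w5.npz"))
F=np.r_[cp([(212,366),(543,366)],285,0,6),cp([(103,370),(253,370)],285,0,2.9)]
w=at_z(f,F,.03);print("floor",w.round(4).tolist(),w.mean(0))
H=np.r_[cp([(243,163),(570,152)],285,0,6),cp([(115,403),(260,405)],285,0,2.9)]
w2=at_z(f,H,.0575);print("heads",w2.round(4).tolist(),np.linalg.norm(w2[0]-w2[1]),np.linalg.norm(w2[2]-w2[3]))
d=w2[:2].mean(0)-w2[2:].mean(0);print("head axis",np.linalg.norm(d),np.degrees(np.arctan2(-d[0],d[1])),w2[:2].mean(0),w2[2:].mean(0))
# prism in hand: bottom corners nearest (top of image): predicted
L=[[-.0225,.027,.03],[.0225,.027,.03],[-.0225,-.027,.03],[.0225,-.027,.03],[-.0205,.0445,.0575],[.0205,.0445,.0575],[-.0205,-.032,.0575],[.0205,-.032,.0575]]
p,e=fit(f,np.r_[F,H],L,[.5474,.041,.126]);print(p,np.degrees(p[2]),e.round(1).tolist())
print(proj(f,[[.5474,.0408,.03]]))
```

```text
floor [[0.5224, 0.065, 0.03], [0.5674, 0.0707, 0.03], [0.5295, 0.0116, 0.03], [0.5741, 0.0172, 0.03]] [0.54833213 0.04109358 0.03      ]
heads [[0.5232, 0.0845, 0.0575], [0.5619, 0.0906, 0.0575], [0.5332, 0.0052, 0.0575], [0.5724, 0.0095, 0.0575]] 0.0391664033529202 0.039462229510613504
head axis 0.08082858131621856 7.282819706956852 [0.54259   0.0875249 0.0575   ] [0.55283641 0.00734841 0.0575    ]
[0.54840424 0.04136765 0.12751361] 7.305991879647804 [[0.4, -0.3], [-0.0, -0.5], [0.1, -0.2], [0.1, -0.3], [-1.4, 2.2], [1.0, 4.0], [-1.1, -2.5], [1.1, -3.4]]
[[345.63670762  95.00348036]]
```

Run:
```python
from h import *
f=dict(np.load("/tmp/w5.npz"));crop(f,255,165,375,245,6,"w5e.png")
```

```text
(no output)
```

View pics/w5e.png

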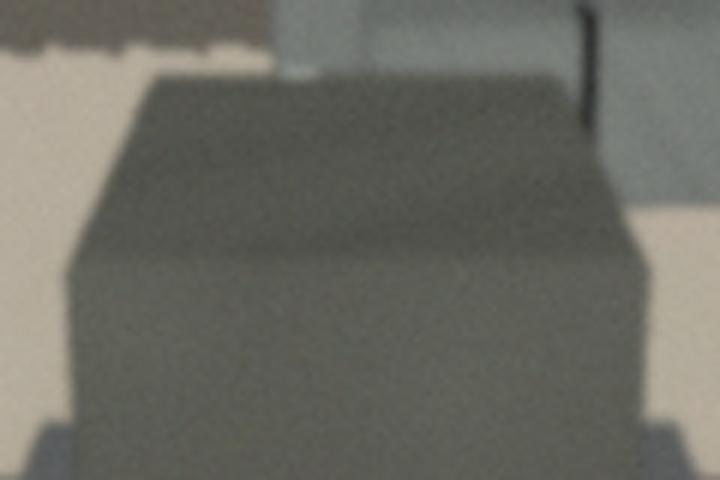

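Bottom edge corners are at (152,77) and (562,77), top edge corners at (70,265) and (648,262).

```bash
python3 - <<'E'
from fit import *
f=dict(np.load("/tmp/w5.npz"))
for c,z in [([(152,77),(562,77)],.1278),([(70,265),(648,262)],.1828)]:
    w=at_z(f,cp(c,255,165,6),z); n=np.array([-np.sin(.1274),np.cos(.1274),0]);print(w.round(4).tolist(),np.linalg.norm(w[0]-w[1]),"centre",(w.mean(0)-n*.032).round(4))
E
python3 go.py 0.5485 0.0412 0.155 7.3 3
```

```text
[[0.5077, -0.0127, 0.1278], [0.547, -0.0078, 0.1278]] 0.039603441783968504 centre [ 0.5315 -0.042   0.1278]
[[0.5084, -0.0126, 0.1828], [0.5472, -0.0075, 0.1828]] 0.03908313690030137 centre [ 0.5319 -0.0418  0.1828]
tcp [ 0.5307 -0.0423  0.1554] jaw 7.11 dyaw 0.19 rows 3 q [ 0.31  0.37 -0.43  1.94  0.2   0.88 -0.1 ] t 10.2 grip 0.0388 F [-0.3 -0.  -3.2]
[26.9, 9.3, 0.0, -0.0024, 0.0002, -0.0011]
[26.9, 9.3, 0.1, -0.0024, 0.0002, -0.0011]
[26.9, 9.4, 0.1, -0.0024, 0.0002, -0.0011]
```

>>> play_rows --pt "27 9 0 -0.002 0 -0.001 255" --pt "27 9 0 -0.002 0 -0.001 255" --pt "25 8 0 -0.002 0 0 255" --pt "0 0 0 0 0 0 255"

```text
clock: 10.6
tcp_pos: [0.5425, 0.0357, 0.152]
orientation: [-2.083, -2.347, 0.014]
contact_force: [0.7, 0.2, -3.6]
grip_width: 0.0389
```

```bash
python3 go.py 0.5482 0.0412 0.095 7.3 3
```

```text
tcp [0.5425 0.0357 0.152 ] jaw 6.82 dyaw 0.48 rows 3 q [ 0.18  0.4  -0.45  1.92  0.22  0.89 -0.26] t 10.6 grip 0.0389 F [ 0.7  0.2 -3.6]
[1.7, 2.3, 19.0, -0.0031, 0.0011, -0.0028]
[1.6, 2.2, 19.0, -0.0031, 0.0011, -0.0028]
[1.6, 2.2, 19.0, -0.0031, 0.0011, -0.0028]
```

>>> play_rows --pt "3 4 10 -0.005 0.002 -0.005 255" --pt "2 3 10 -0.003 0.001 -0.003 255" --pt "0 0 5 0 0 0 255" --pt "0 0 0 0 0 0 255"

```text
clock: 11.0
tcp_pos: [0.5462, 0.037, 0.1226]
orientation: [-2.078, -2.353, 0.01]
contact_force: [0.1, -0.3, -3.5]
grip_width: 0.0389
```

```bash
python3 go.py 0.5482 0.0412 0.095 7.3 3
```

```text
tcp [0.5462 0.037  0.1226] jaw 7.09 dyaw 0.21 rows 3 q [ 0.17  0.44 -0.44  1.93  0.25  0.83 -0.28] t 11.0 grip 0.0389 F [ 0.1 -0.3 -3.5]
[1.3, 0.9, 9.2, -0.0021, 0.0008, -0.0012]
[1.3, 0.9, 9.2, -0.0021, 0.0008, -0.0012]
[1.3, 0.9, 9.2, -0.0021, 0.0008, -0.0012]
```

>>> play_rows --pt "3 1.5 7 -0.005 0.002 -0.003 255" --pt "2.5 1 7 -0.003 0.001 -0.002 255" --pt "0 0 0 0 0 0 255"

```text
clock: 11.3
tcp_pos: [0.5478, 0.0416, 0.1069]
orientation: [2.076, 2.357, 0.002]
contact_force: [0.3, 0.2, -3.6]
grip_width: 0.039
```

```bash
python3 go.py 0.5482 0.0412 0.06 7.3 3
python3 - <<'E'
from h import *
f=grab_frame("wrist");cv2.imwrite("pics/w6.png",f["color"]); np.savez("/tmp/w6.npz",**{k:f[k] for k in f})
f=grab_frame("top");crop(f,185,155,315,220,6,"t6.png")
E
```

```text
tcp [0.5478 0.0416 0.1069] jaw 7.26 dyaw 0.04 rows 3 q [ 0.15  0.46 -0.43  1.94  0.27  0.79 -0.3 ] t 11.3 grip 0.039 F [ 0.3  0.2 -3.6]
[-0.1, 0.1, 15.6, 0.0005, -0.0001, -0.0002]
[-0.1, 0.1, 15.6, 0.0005, -0.0001, -0.0002]
[-0.1, 0.1, 15.6, 0.0005, -0.0001, -0.0002]
```

View pics/w6.png

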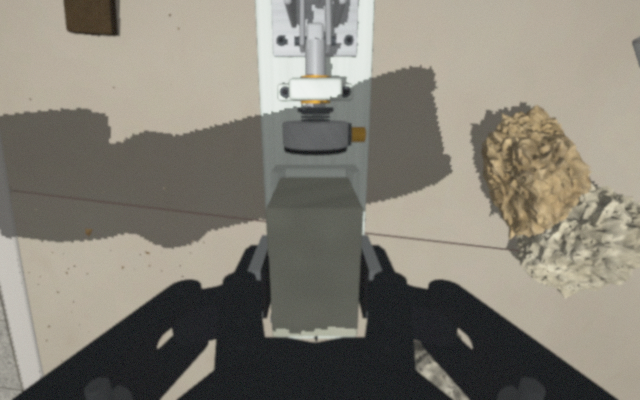

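The prism is centred over the cradle at (315,255), in line with the sprung head at (317,135). Descending.

>>> play_rows --pt "0 0 10 0 0 0 255" --pt "0 0 10 0 0 0 255" --pt "0 0 8 0 0 0 255" --pt "0 0 0 0 0 0 255"

```text
clock: 11.8
tcp_pos: [0.5489, 0.0414, 0.0779]
orientation: [2.075, 2.356, 0.004]
contact_force: [-0.4, 0.2, -3.8]
grip_width: 0.0389
```

```bash
python3 go.py 0.5482 0.0412 0.058 7.3 3
```

```text
tcp [0.5489 0.0414 0.0779] jaw 7.25 dyaw 0.05 rows 3 q [ 0.14  0.5  -0.41  1.96  0.3   0.73 -0.32] t 11.8 grip 0.0389 F [-0.4  0.2 -3.8]
[-0.0, -0.3, 6.6, 0.0012, 0.0, -0.0003]
[-0.0, -0.2, 6.6, 0.0012, 0.0, -0.0003]
[-0.0, -0.2, 6.6, 0.0012, 0.0, -0.0003]
```

>>> play_rows --pt "0 -0.5 6 0.001 0 0 255" --pt "0 -0.3 6 0.001 0 0 255" --pt "0 0 4 0 0 0 255" --pt "0 0 1.5 0 0 0 255"

```text
clock: 12.2
tcp_pos: [0.5482, 0.0414, 0.0588]
orientation: [2.076, 2.357, 0.002]
contact_force: [-0.8, 0.4, -2.5]
grip_width: 0.0388
```

>>> play_rows --pt "0 0 1 0 0 0 255" --pt "0 0 1 0 0 0 255"

```text
clock: 12.4
tcp_pos: [0.5482, 0.0415, 0.0581]
orientation: [2.076, 2.356, 0.0]
contact_force: [-6.2, -0.7, 13.7]
grip_width: 0.0388
```

It is seated: +14 N upward, and the height matches the cradle floor. Releasing.

>>> play_rows --pt "0 0 -0.5 0 0 0 200" --pt "0 0 0 0 0 0 100" --pt "0 0 0 0 0 0 0" --pt "0 0 -10 0 0 0 0" --pt "0 0 -40 0 0 0 0"

```text
clock: 12.9
tcp_pos: [0.5467, 0.0414, 0.1078]
orientation: [-2.075, -2.356, 0.005]
contact_force: [0.6, -0.3, -0.7]
grip_width: 0.0855
```

>>> play_rows --pt "0 0 -40 0 0 0 0" --pt "0 0 -30 0 0 0 0" --pt "0 0 0 0 0 0 0"

```text
clock: 13.2
tcp_pos: [0.55, 0.0427, 0.1872]
orientation: [2.073, 2.355, 0.007]
contact_force: [0.9, -0.4, -0.2]
grip_width: 0.0857
```

```bash
python3 go.py 0.5482 0.0412 0.18 7.3 1
python3 - <<'E'
from h import *
f=grab_frame("wrist");cv2.imwrite("pics/w7.png",f["color"]); np.savez("/tmp/w7.npz",**{k:f[k] for k in f})
f=grab_frame("scene");crop(f,230,200,315,295,8,"s7.png")
E
```

```text
tcp [0.55   0.0427 0.1872] jaw 7.3 dyaw -0.0 rows 1 q [ 0.19  0.36 -0.47  1.88  0.2   0.94 -0.24] t 13.2 grip 0.0857 F [ 0.9 -0.4 -0.2]
[-1.3, -2.0, 7.2, 0.006, -0.0001, 0.0001]
```

View pics/w7.png

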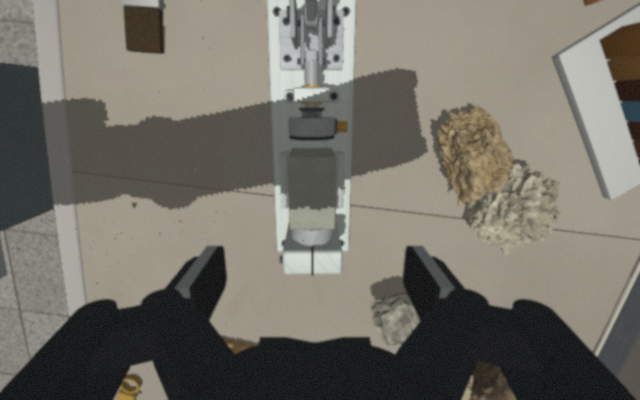

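View pics/s7.png

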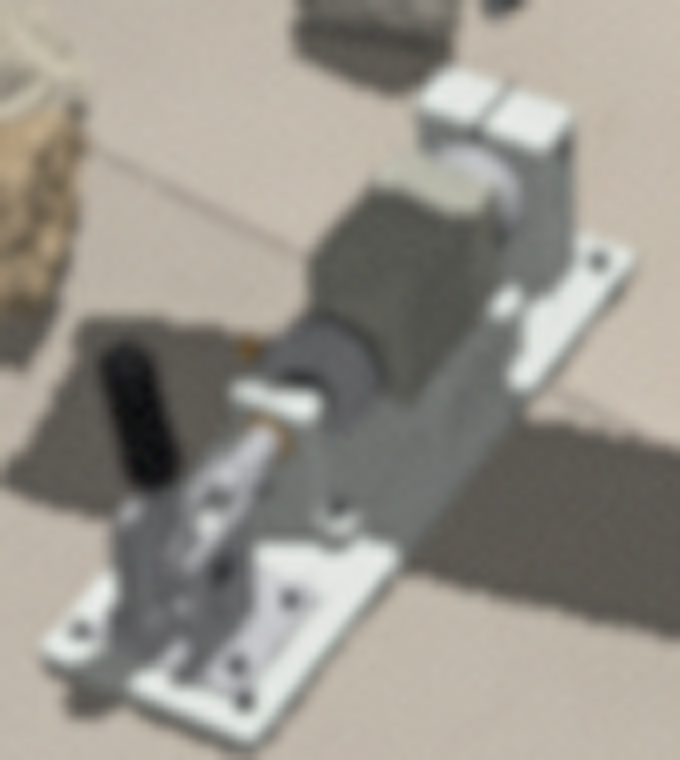

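The prism lies in the cradle, between the sprung head at (310,128) and the fixed head at (312,235) in the wrist view. In the scene crop the black grip runs from (125,350) to (155,478). I'll check my computed grip point against it.

```bash
python3 - <<'E'
from fit import *
n=np.array([-np.sin(.1274),np.cos(.1274),0]);c=np.array([.5483,.0411,.0])
f=grab_frame("scene");t=grab_frame("top")
piv=c+n*.1437+[0,0,.0575]
for th in [0,.4,.8,1.2,1.431]:
    a=np.radians(8)+th; g=piv+.078*(n*np.sin(a)+np.array([0,0,np.cos(a)])); print(th,g.round(4),(g-[0,0,.019]).round(4))
a=np.radians(8)
E_=[piv+k*(n*np.sin(a)+np.array([0,0,np.cos(a)])) for k in (.048,.078,.108)]
print("scene crop",((proj(f,E_)-[230,200]+.5)*8-.5).round(0).tolist())
print("top crop",((proj(t,E_)-[185,155]+.5)*6-.5).round(0).tolist())
E
python3 go.py .5285 .1945 .2 7.3 4
```

```text
0 [0.5287 0.1944 0.1347] [0.5287 0.1944 0.1157]
0.4 [0.525  0.2234 0.1244] [0.525  0.2234 0.1054]
0.8 [0.522  0.2461 0.1035] [0.522  0.2461 0.0845]
1.2 [0.5204 0.2589 0.0754] [0.5204 0.2589 0.0564]
1.431 [0.5201 0.261  0.0575] [0.5201 0.261  0.0385]
scene crop [[149.0, 458.0], [134.0, 400.0], [117.0, 340.0]]
top crop [[108.0, 200.0], [78.0, 190.0], [47.0, 179.0]]
tcp [0.5464 0.0417 0.1813] jaw 7.3 dyaw -0.0 rows 4 q [ 0.19  0.37 -0.47  1.88  0.2   0.94 -0.24] t 13.4 grip 0.0857 F [ 0.2  0.3 -0.1]
[38.5, 0.4, -4.7, -0.001, -0.0, 0.0]
[38.5, 0.4, -4.7, -0.001, -0.0, 0.0]
[38.5, 0.4, -4.7, -0.001, -0.0, 0.0]
[38.5, 0.4, -4.7, -0.001, -0.0, 0.0]
```

Agreement is within about 2 px. Moving over the lever.

>>> play_rows --pt "38 0 -10 -0.001 0 0 0" --pt "38 0 -10 -0.001 0 0 0" --pt "38 0 -2 -0.001 0 0 0" --pt "34 0 0 0 0 0 0" --pt "0 0 0 0 0 0 0" --force 25

```text
clock: 13.9
tcp_pos: [0.5235, 0.1901, 0.1961]
orientation: [-2.075, -2.346, 0.019]
contact_force: [-0.8, 0.1, -0.1]
grip_width: 0.086
```

```bash
python3 go.py .5285 .1945 .165 7.3 3
```

```text
tcp [0.5235 0.1901 0.1961] jaw 7.01 dyaw 0.29 rows 3 q [-0.04  0.38 -0.52  1.84  0.21  1.   -0.53] t 13.9 grip 0.086 F [-0.8  0.1 -0.1]
[1.3, 2.0, 10.3, -0.0049, 0.0004, -0.0017]
[1.3, 1.9, 10.3, -0.0049, 0.0004, -0.0017]
[1.3, 1.9, 10.4, -0.0049, 0.0004, -0.0017]
```

>>> play_rows --pt "2 4 5 -0.01 0 -0.004 0" --pt "1 2 5 -0.004 0 -0.002 0" --pt "0 0 0 0 0 0 0"

```text
clock: 14.2
tcp_pos: [0.5279, 0.1923, 0.1817]
orientation: [-2.072, -2.359, 0.01]
contact_force: [0.3, 0.5, 0.4]
grip_width: 0.0852
```

```bash
python3 go.py .5285 .1945 .117 7.3 3
python3 - <<'E'
from h import *
f=grab_frame("wrist");cv2.imwrite("pics/w8.png",f["color"])
E
```

```text
tcp [0.5279 0.1923 0.1817] jaw 7.42 dyaw -0.12 rows 3 q [-0.05  0.4  -0.51  1.85  0.23  0.96 -0.54] t 14.2 grip 0.0852 F [0.3 0.5 0.4]
[0.8, 0.4, 21.6, -0.0019, 0.001, 0.0007]
[0.7, 0.4, 21.6, -0.0019, 0.001, 0.0007]
[0.7, 0.3, 21.6, -0.0019, 0.001, 0.0007]
```

View pics/w8.png

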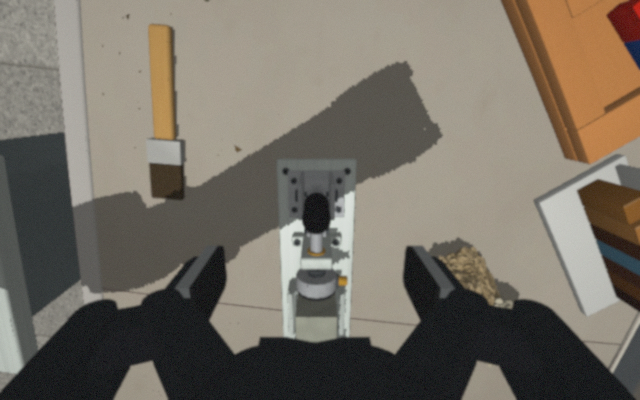

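The black grip is at (316,212), centred between the fingers. Descending around it.

>>> play_rows --pt "1 0.5 20 -0.003 0.001 0 0" --pt "1 0.5 20 -0.003 0.001 0 0" --pt "1 0 16 0 0 0 0" --pt "0 0 4 0 0 0 0" --pt "0 0 0 0 0 0 0"

```text
clock: 14.75
tcp_pos: [0.5306, 0.1899, 0.1202]
orientation: [2.081, 2.349, -0.001]
contact_force: [-0.4, 0.3, 1.1]
grip_width: 0.0852
```

```bash
python3 go.py .5285 .1945 .116 7.3 1
python3 - <<'E'
from h import *
f=grab_frame("wrist");cv2.imwrite("pics/w9.png",f["color"])
E
```

```text
tcp [0.5306 0.1899 0.1202] jaw 6.92 dyaw 0.38 rows 1 q [-0.08  0.47 -0.48  1.9   0.29  0.84 -0.59] t 14.75 grip 0.0852 F [-0.4  0.3  1.1]
[4.8, -1.6, 4.1, 0.0013, 0.0029, -0.0067]
```

View pics/w9.png

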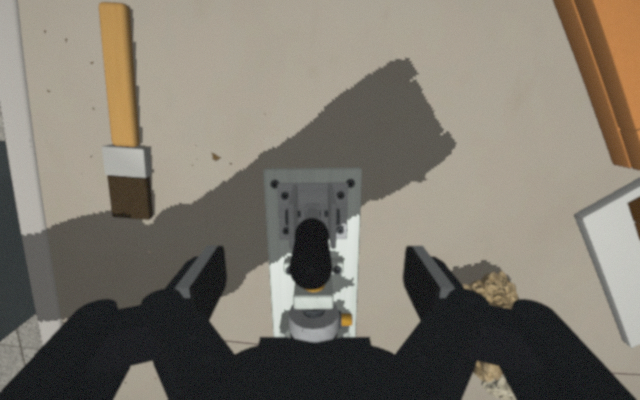

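>>> play_rows --pt "5 -1.5 3.5 0.001 0.003 -0.006 0" --pt "1 -0.5 1 0 0 0 0" --pt "0 0 0 0 0 0 150"

```text
clock: 15.1
tcp_pos: [0.5292, 0.1962, 0.1177]
orientation: [2.076, 2.356, 0.006]
contact_force: [0.2, 0.1, 0.0]
grip_width: 0.0727
```

```bash
python3 go.py .5285 .1945 .116 7.3 1
```

```text
tcp [0.5292 0.1962 0.1177] jaw 7.23 dyaw 0.07 rows 1 q [-0.09  0.48 -0.48  1.9   0.29  0.83 -0.6 ] t 15.1 grip 0.0727 F [0.2 0.1 0. ]
[-1.6, -0.9, 1.7, 0.004, -0.001, -0.0013]
```

>>> play_rows --pt "-1 -0.5 1 0.003 0 0 255" --pt "0 0 0.5 0 0 0 255" --pt "0 0 0 0 0 0 255" --pt "0 0 0 0 0 0 255" --pt "0 0 0 0 0 0 255" --force 25

```text
clock: 15.6
tcp_pos: [0.5283, 0.1954, 0.1171]
orientation: [-2.076, -2.357, -0.001]
contact_force: [1.6, 0.4, -1.8]
grip_width: 0.0171
```

```bash
python3 go.py .5285 .1945 .116 7.3 1
```

```text
tcp [0.5283 0.1954 0.1171] jaw 7.25 dyaw 0.05 rows 1 q [-0.08  0.48 -0.49  1.9   0.29  0.83 -0.6 ] t 15.6 grip 0.0171 F [ 1.6  0.4 -1.8]
[-0.9, 0.1, 1.1, 0.0004, -0.0008, -0.0008]
```

Grip pinched (17 mm). Leading it along the arc (tool x is the holder's +y).

>>> play_rows --pt "9.2 0 1.9 0 0 0 255" --pt "8.9 0 2.9 0 0 0 255" --pt "8.5 0 4 0 0 0 255" --pt "7.9 0 5 0 0 0 255"

```text
clock: 16.0
tcp_pos: [0.5243, 0.2263, 0.1047]
orientation: [2.078, 2.35, -0.007]
contact_force: [-2.3, -1.6, 5.2]
grip_width: 0.0175
```

```bash
cat > arc.py <<'E'
from h import *
n=np.array([-np.sin(.1274),np.cos(.1274),0]);m=np.array([np.cos(.1274),np.sin(.1274),0]);c=np.array([.5483,.0411,.0])
piv=c+n*.1437+[0,0,.0575]
o=r.get_obs();d=o["tcp_pos"]+[0,0,.019]-piv
a=np.arctan2(d@n,d[2]);Q=R.from_rotvec(o["orientation"]).as_matrix()
print("lever angle",a-np.radians(8),"radius",np.hypot(d@n,d[2]),"lateral",d@m,"tilt",Q[:2,2],"F",o["contact_force"].round(1),"grip",o["grip_width"],"tcp",o["tcp_pos"].round(4))
ty=Q[:,1];print("jaw",np.degrees(np.arctan2(ty[1],ty[0])))
for k in range(1,6):
    t=min(a+.12*k,1.571); g=piv+.078*(n*np.sin(t)+np.array([0,0,np.cos(t)]))-[0,0,.019]
    print(round(t,3),(Q.T@(g-o["tcp_pos"])*1000).round(1))
E
python3 arc.py
```

```text
lever angle 0.4372231819245821 radius 0.07900071599076852 lateral -0.0002342226072133671 tilt [ 0.00046836 -0.00645717] F [-2.3 -1.6  5.2] grip 0.017505965431691792 tcp [0.5243 0.2263 0.1047]
jaw 7.0279789409769
0.697 [7.  0.2 6.4]
0.817 [13.9  0.2 12.7]
0.937 [19.9  0.1 19.9]
1.057 [25.   0.1 27.7]
1.177 [29.2  0.1 36.1]
```

Following well: lever angle is about 0.44.

>>> play_rows --pt "7 0 6 0.002 0 -0.003 255" --pt "6.7 0 6.5 0 0 0 255" --pt "6 0 7 0 0 0 255" --pt "5.2 0 8 0 0 0 255"

```text
clock: 16.4
tcp_pos: [0.5208, 0.253, 0.0773]
orientation: [2.072, 2.354, -0.01]
contact_force: [-1.7, -0.9, 4.0]
grip_width: 0.0172
```

```bash
python3 arc.py
```

```text
lever angle 0.9253024593214565 radius 0.08005512787811944 lateral -0.0003836269503472046 tilt [-0.00045179 -0.00798054] F [-1.7 -0.9  4. ] grip 0.017209198207916224 tcp [0.5208 0.253  0.0773]
jaw 7.290039586151363
1.185 [2.3 0.4 9.4]
1.305 [ 5.4  0.4 18.3]
1.425 [ 7.4  0.4 27.4]
1.545 [ 8.2  0.4 36.7]
1.571 [ 8.3  0.4 38.7]
```

>>> play_rows --pt "2.3 0.2 9 0.002 0 0 255" --pt "2.5 0 9 0 0 0 255" --pt "1.8 0 9 0 0 0 255" --pt "0.8 0 7 0 0 0 255"

```text
clock: 16.8
tcp_pos: [0.5192, 0.2646, 0.041]
orientation: [2.072, 2.36, -0.007]
contact_force: [-1.2, -1.0, 3.9]
grip_width: 0.0171
```

```bash
python3 arc.py
```

```text
lever angle 1.4011899895333648 radius 0.08177327790266431 lateral -0.0004904145984902837 tilt [-0.00214159 -0.00434875] F [-1.2 -1.   3.9] grip 0.01706221519559972 tcp [0.5192 0.2646 0.041 ]
jaw 7.442883718204613
1.571 [-3.7  0.5  2.5]
1.571 [-3.7  0.5  2.5]
1.571 [-3.7  0.5  2.5]
1.571 [-3.7  0.5  2.5]
1.571 [-3.7  0.5  2.5]
```

>>> play_rows --pt "-0.5 0 2 0 0 0 255" --pt "-0.5 0 2 0 0 0 255" --pt "0 0 1 0 0 0 255"

```text
clock: 17.1
tcp_pos: [0.5192, 0.2648, 0.0346]
orientation: [-2.072, -2.361, 0.006]
contact_force: [-0.6, 0.9, 2.9]
grip_width: 0.0173
```

```bash
python3 arc.py
```

```text
lever angle 1.478839477806688 radius 0.08202245221830928 lateral -0.0004755493937526989 tilt [-0.00265561 -0.00256075] F [-0.6  0.9  2.9] grip 0.017260681825989003 tcp [0.5192 0.2648 0.0346]
jaw 7.464372526074459
1.571 [-3.9  0.5 -3.9]
1.571 [-3.9  0.5 -3.9]
1.571 [-3.9  0.5 -3.9]
1.571 [-3.9  0.5 -3.9]
1.571 [-3.9  0.5 -3.9]
```

>>> play_rows --pt "0 0 1.5 0 0 0 255" --pt "0 0 1.5 0 0 0 255"

```text
clock: 17.3
tcp_pos: [0.5192, 0.2648, 0.0317]
orientation: [-2.072, -2.361, 0.005]
contact_force: [-1.6, 0.7, 2.0]
grip_width: 0.0171
```

Run:
```python
from h import *
f=grab_frame("wrist");cv2.imwrite("pics/w10.png",f["color"])
f=grab_frame("scene");crop(f,215,190,315,300,7,"s10.png")
```

```text
(no output)
```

View pics/s10.png

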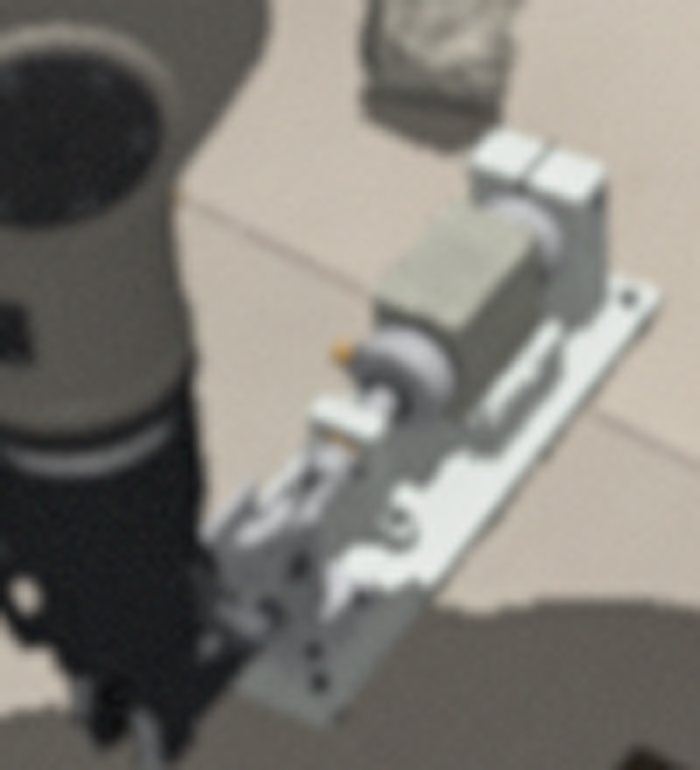

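View pics/w10.png

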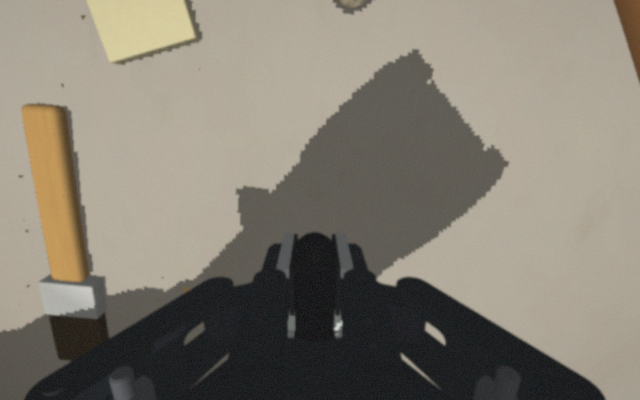

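The sprung head now touches the prism, and the lever looks level. I'll release and inspect it.

>>> play_rows --pt "0 0 0 0 0 0 100" --pt "0 0 0 0 0 0 0" --pt "0 0 0 0 0 0 0" --pt "0 0 -25 0 0 0 0" --pt "0 0 -45 0 0 0 0"

```text
clock: 17.9
tcp_pos: [0.5163, 0.2603, 0.0967]
orientation: [-2.072, -2.357, 0.025]
contact_force: [1.4, -0.6, 0.8]
grip_width: 0.0848
```

>>> play_rows --pt "-20 0 -40 0 0 0 0" --pt "-40 0 -30 0 0 0 0" --pt "-40 0 0 0 0 0 0" --pt "-40 0 0 0 0 0 0" --pt "0 0 0 0 0 0 0"

```text
clock: 18.4
tcp_pos: [0.5393, 0.1198, 0.177]
orientation: [2.07, 2.36, -0.009]
contact_force: [0.6, -0.1, -0.5]
grip_width: 0.0853
```

```bash
python3 arc.py
python3 - <<'E'
from h import *
f=grab_frame("wrist");cv2.imwrite("pics/w11.png",f["color"]);np.savez("/tmp/w11.npz",**{k:f[k] for k in f})
f=grab_frame("scene");crop(f,215,190,315,300,7,"s11.png");np.savez("/tmp/s11.npz",**{k:f[k] for k in f})
E
```

```text
lever angle -0.5755270031075029 radius 0.1528237559903101 lateral 0.0010442257079415055 tilt [-0.00173014 -0.00627019] F [ 0.6 -0.1 -0.5] grip 0.08526145142772208 tcp [0.5393 0.1198 0.177 ]
jaw 7.489829338992396
-0.316 [40.7 -0.7 64.2]
-0.196 [49.7 -0.7 61.7]
-0.076 [59.  -0.7 60.4]
0.044 [68.3 -0.7 60.2]
0.164 [77.6 -0.6 61.1]
```

View pics/s11.png

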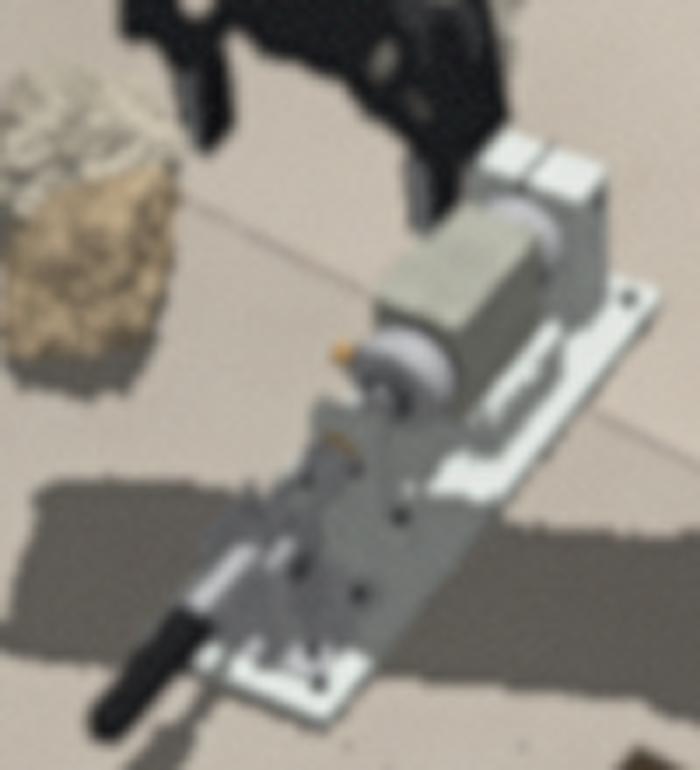

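View pics/w11.png

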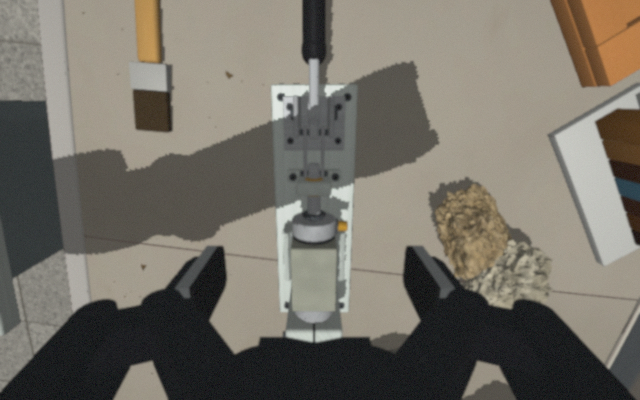

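Lever level. The grip runs from (195,615) to (105,725) in the scene crop. I'll compare that with predictions for several angles.

Run:
```python
from h import *
n=np.array([-np.sin(.1274),np.cos(.1274),0]);piv=np.array([.5483,.0411,.0])+n*.1437+[0,0,.0575]
f=dict(np.load("/tmp/s11.npz"))
for th in [1.2,1.3,1.36,1.431]:
    a=th+np.radians(8);u=n*np.sin(a)+np.array([0,0,np.cos(a)])
    print(th,((proj(f,[piv+.048*u,piv+.078*u,piv+.108*u])-[215,190]+.5)*7-.5).round(0).tolist())
P=cloud(f)
# depth along grip
pts=[]
for k in np.linspace(0,1,9):
    x,y=(195+(105-195)*k)/7+215,(615+(725-615)*k)/7+190
    pts.append(P[int(round(y)),int(round(x))])
pts=np.array(pts);print(np.c_[(pts-piv)@n,pts[:,2]].round(4).tolist())
```

```text
1.2 [[181.0, 612.0], [132.0, 654.0], [81.0, 698.0]]
1.3 [[181.0, 623.0], [132.0, 671.0], [82.0, 722.0]]
1.36 [[182.0, 629.0], [133.0, 681.0], [83.0, 735.0]]
1.431 [[182.0, 635.0], [134.0, 692.0], [85.0, 750.0]]
[[0.0468, 0.0691], [0.0536, 0.0676], [0.0585, 0.065], [0.0692, 0.0694], [0.0759, 0.068], [0.0825, 0.0682], [0.0908, 0.0693], [0.0939, 0.0641], [0.101, 0.0635]]
```

Slope and flat depth profile (top z ≈ 0.068) fit fully down. To be sure it is past dead centre, I'll press gently on top of the grip with shut fingers.

>>> play_rows --pt "35 0 0 0 0 0 255" --pt "40 0 0 0 0 0 255" --pt "40 0 0 0 0 0 255" --pt "25 0 0 0 0 0 255" --pt "0 0 0 0 0 0 255"

```text
clock: 19.0
tcp_pos: [0.515, 0.2758, 0.1755]
orientation: [-2.055, -2.37, 0.004]
contact_force: [-0.1, -0.2, 0.3]
grip_width: 0.0126
```

```bash
python3 go.py .5198 .262 .085 7.3 4
```

```text
tcp [0.515  0.2758 0.1755] jaw 8.15 dyaw -0.85 rows 4 q [-0.19  0.44 -0.53  1.8   0.26  0.97 -0.68] t 19.0 grip 0.0126 F [-0.1 -0.2  0.3]
[-3.6, 0.8, 22.6, -0.0012, -0.0004, 0.0037]
[-3.6, 0.8, 22.6, -0.0012, -0.0004, 0.0037]
[-3.6, 0.8, 22.6, -0.0012, -0.0004, 0.0037]
[-3.6, 0.8, 22.6, -0.0012, -0.0004, 0.0037]
```

>>> play_rows --pt "-4 1 22 0 0 0.004 255" --pt "-4 1 22 0 0 0.004 255" --pt "-3 1 22 0 0 0.003 255" --pt "-2 0 15 0 0 0 255" --pt "0 0 0 0 0 0 255"

```text
clock: 19.5
tcp_pos: [0.5162, 0.2696, 0.0915]
orientation: [-2.054, -2.369, 0.003]
contact_force: [-0.2, -0.3, -0.4]
grip_width: 0.0002
```

```bash
python3 go.py .5198 .262 .07 7.3 1
```

```text
tcp [0.5162 0.2696 0.0915] jaw 8.15 dyaw -0.85 rows 1 q [-0.21  0.54 -0.49  1.87  0.33  0.82 -0.73] t 19.5 grip 0.0002 F [-0.2 -0.3 -0.4]
[-8.1, 2.6, 21.4, -0.0058, -0.004, 0.0148]
```

>>> play_rows --pt "-6 3 10 0 0 0.01 255" --pt "-3 1 6 0 0 0.004 255" --pt "0 0 3 0 0 0 255"

```text
clock: 19.8
tcp_pos: [0.5227, 0.2616, 0.0728]
orientation: [-2.072, -2.354, -0.001]
contact_force: [0.2, -0.5, -0.3]
grip_width: 0.0002
```

>>> play_rows --pt "0 0 2 0 0 0 255" --pt "0 0 1.5 0 0 0 255"

```text
clock: 20.0
tcp_pos: [0.5233, 0.2616, 0.0696]
orientation: [-2.073, -2.353, -0.003]
contact_force: [0.2, 0.5, -0.1]
grip_width: 0.0001
```

>>> play_rows --pt "0 -3 0.5 0 0 0 255" --pt "0 0 1.5 0 0 0 255" --pt "0 0 1 0 0 0 255"

```text
clock: 20.3
tcp_pos: [0.5203, 0.2618, 0.0671]
orientation: [-2.072, -2.354, -0.005]
contact_force: [-0.5, -0.2, 0.0]
grip_width: 0.0001
```

>>> play_rows --pt "0 0 1.5 0 0 0 255" --pt "0 0 1 0 0 0 255"

```text
clock: 20.5
tcp_pos: [0.5204, 0.262, 0.0662]
orientation: [-2.073, -2.355, -0.005]
contact_force: [-4.6, -3.3, 14.4]
grip_width: 0.0003
```

It meets a firm stop at z = 0.066 (57 + 9 mm, exactly fully down) with 14 N. Retreating and doing a final check.

>>> play_rows --pt "0 0 -10 0 0 0 255" --pt "0 0 -40 0 0 0 255" --pt "0 0 -45 0 0 0 255" --pt "0 0 -45 0 0 0 255" --pt "0 0 0 0 0 0 255"

```text
clock: 21.0
tcp_pos: [0.5201, 0.2619, 0.212]
orientation: [-2.07, -2.355, -0.004]
contact_force: [0.3, 0.2, 0.4]
grip_width: 0.0003
```

>>> play_rows --pt "30 0 0 0 0 0 255" --pt "30 0 0 0 0 0 255" --pt "0 0 0 0 0 0 255" --pt "0 0 0 0 0 0 255"

```text
clock: 21.4
tcp_pos: [0.514, 0.3223, 0.2155]
orientation: [-2.076, -2.355, -0.011]
contact_force: [0.2, -1.0, -0.9]
grip_width: -0.0003
```

Run:
```python
from h import *
o=r.get_obs();print(o["tcp_pos"],o["clock"],o["contact_force"])
f=grab_frame("scene");crop(f,215,160,395,300,4.4,"s12.png")
f=grab_frame("top");crop(f,185,150,445,240,3,"t12.png");np.savez("/tmp/t12.npz",**{k:f[k] for k in f})
```

```text
[0.5139503  0.32232985 0.21546674] 21.4 [ 0.17170216 -0.97309387 -0.92377316]
```

View pics/s12.png

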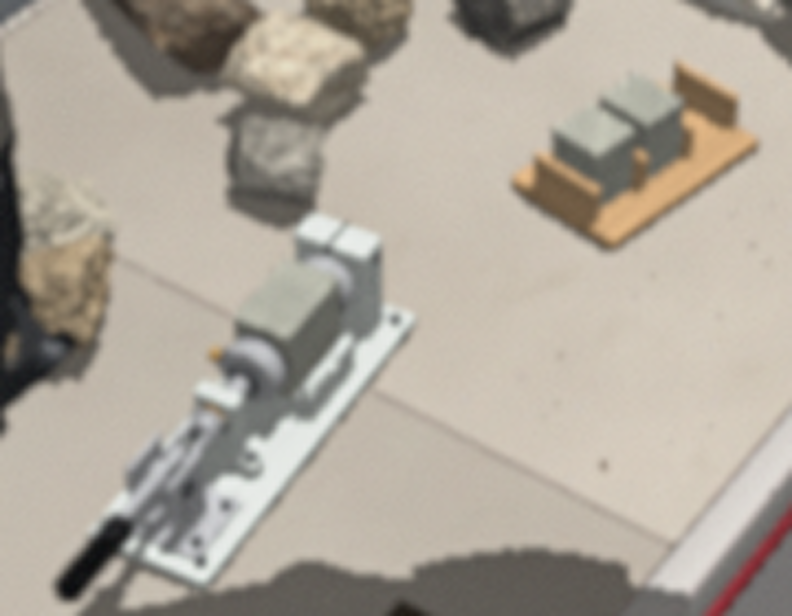

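View pics/t12.png

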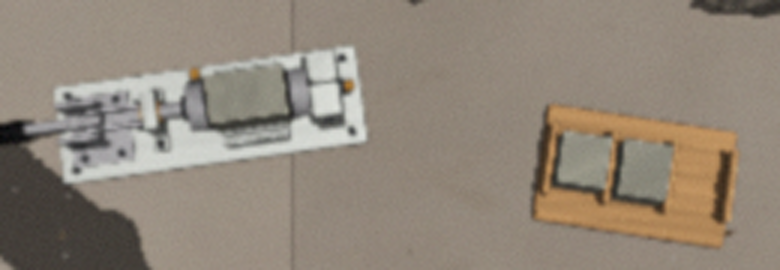

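In both views the prism sits straight in the cradle with the two heads against its ends: in the top crop, heads at (193,103) and (298,90), prism at (247,95). The lever is level and both offcuts are in the rack at (583,160) and (643,170).

```bash
python3 -c "
from bench import r
print(r.hand_in())"
```

```text
the job is handed in; nothing more can be done
None
```

The job is handed in. The longest prism is clamped end to end in the holder, and it took about 21.5 s of the 56 s allowed.

- **What I did:** I took the prism from the rack by its ends, set it down on the bench and took it again by its long sides. I then laid it in the cradle and led the clamp lever down its arc.
- **Where I set it down:** It went on the clear bench between the rack and the holder, rather than directly in front of the holder.
- **Lever check:** Pressing on the grip with shut fingers met a firm stop at z = 0.066 m with 14 N. That is the height of the grip's top when the lever is fully down.
- **Last pictures:** They show the prism straight in the cradle with both heads against its ends. The two offcuts are still in the rack and the arm is clear of everything.
- **Checks that disagreed or were not made:**
  - While I led the lever down, the pads slid about 4–6 mm along and across the grip. The pinched pose alone therefore did not prove it was fully down, which is why I pressed it.
  - My wrist-camera estimate of the gap between the heads came out about 4 mm over the given 76.5 mm, because I took the head edges at axis height.
  - I did not measure the clamping force itself.

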